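Pack the bud vases and roll the carton into the packing bay

TASK

Pack today's bud vases: stand every vase from the newspaper upright in the open carton while the wooden stop bar still lies across the roller track. Then lay the stop bar in its raised wooden rest, push the loaded carton along the rollers into the slatted packing bay until it is fully home against the end board, and finally turn the batch counter's knob back to its zero stop. Leave the other things on the bench where they are.

Things in the scene. Friction and masses are not known exactly. Their poses are not given: they have to be found in the camera images.
- track: fixed roller track, 740 mm long. Origin: on the table under its middle; y runs along it towards the bay, x across, z up. Free-turning steel rollers, tops 50 mm above the table, 1 to 2 N moves the carton. Side rails 148 mm apart inside, 176 mm outside, tops 61 mm high; low end plate (56 mm high) at y = -364 mm. Carton home against the bay's end board: its origin at y = +239 mm in this frame.
- bay_stop (a point): middle of the inner face of the packing bay's end board (y = +350 mm of the track), 50 mm above the table; axes as the track's. The bay is the slatted wooden crate round the track from 256 mm before this point up to the end board, open above and towards -y; side boards 110 mm high, outer faces 199 mm apart; end board 125 mm high.
- carton: open cardboard carton standing on the rollers at the end away from the bay, 140 mm (x) by 222 mm (y, along the track) by 60 mm high, walls and floor 5 mm, about 0.35 kg. Origin: centre of its underside; axes nearly along the track's (a few mm of play between the rails). Inside 130 by 212 mm: room for two rows of three vases.
- stop_bar: wooden stop bar, 180 mm (x) by 28 mm (y) by 56 mm high, 0.14 kg, loose, lying across the two side rails in front of the carton. Origin: centre of its underside, x along its length, z up.
- bar_rest: fixed wooden rest for the stop bar: a shallow trough on a block. Origin: on the table under its centre, x along the trough. Trough floor 50 mm above the table, inside 190 mm (x) by 46 mm (y), side and end walls 5 mm thick rise 14 mm above the floor.
- counter: batch counter: grey box 84 by 84 by 55 mm high, fixed, with the reset knob on top. Origin: on the table under its centre. A longer white zero mark stands on the edge of its top towards its -x. The rest and the counter may stand in either of two places left of the vases.
- reset_knob (a joint): reset knob's angle in rad: 0 at the zero stop (hard stop), up to 3.0; grows clockwise seen from above, so it is turned back anticlockwise. Starts between 1.0 and 2.7. Stays where it is left; takes about 0.03 N m.
- reset_knob_grip (a point): grip point of the knob, on its vertical axis, 92 mm above the table. The knob has an upright bar grip, 42 mm long, 14 mm thick, 32 mm high, top 99 mm above the table, bottom 67 mm. The point turns with the knob: its x axis runs along the bar; at 0 the bar lies along the counter's x axis (white pointer line towards the counter's -x, at the zero mark).
- vase0: unglazed clay bud vase, 98 mm tall, all vases alike: round body 56 mm across and 50 mm high, then a straight neck 24 mm across from 55 to 94 mm with a 28 mm lip on top. Origin: centre of its underside, z up its axis. Weighs about 0.13 kg. Starts upright on the newspaper; 3 to 5 of the five are present (an absent one reads None from the start).
- vase1: unglazed clay bud vase, 98 mm tall, all vases alike: round body 56 mm across and 50 mm high, then a straight neck 24 mm across from 55 to 94 mm with a 28 mm lip on top. Origin: centre of its underside, z up its axis. Weighs about 0.13 kg. Starts upright on the newspaper; 3 to 5 of the five are present (an absent one reads None from the start).
- vase2: unglazed clay bud vase, 98 mm tall, all vases alike: round body 56 mm across and 50 mm high, then a straight neck 24 mm across from 55 to 94 mm with a 28 mm lip on top. Origin: centre of its underside, z up its axis. Weighs about 0.13 kg. Starts upright on the newspaper; 3 to 5 of the five are present (an absent one reads None from the start).
- vase3: unglazed clay bud vase, 98 mm tall, all vases alike: round body 56 mm across and 50 mm high, then a straight neck 24 mm across from 55 to 94 mm with a 28 mm lip on top. Origin: centre of its underside, z up its axis. Weighs about 0.13 kg. Starts upright on the newspaper; 3 to 5 of the five are present (an absent one reads None from the start).
- vase4: unglazed clay bud vase, 98 mm tall, all vases alike: round body 56 mm across and 50 mm high, then a straight neck 24 mm across from 55 to 94 mm with a 28 mm lip on top. Origin: centre of its underside, z up its axis. Weighs about 0.13 kg. Starts upright on the newspaper; 3 to 5 of the five are present (an absent one reads None from the start).
- cup: bystander, not part of the job, leave it alone: small clay cup, 50 mm across and 45 mm high; origin at the centre of its underside.
- sponge: bystander, not part of the job, leave it alone: yellow sponge block, 60 by 85 by 30 mm; origin at the centre of its underside.
- glaze_pot: bystander, not part of the job, leave it alone: open white plastic pot, 90 mm across, 85 mm high; origin at the centre of its underside.
- slip_jar: bystander, not part of the job, leave it alone: glass jar, 70 mm across, 110 mm high; origin at the centre of its underside.

How it is judged:
By the outcome, as a careful person would: the job done as asked, in the order asked, and still so for the second after the job is handed in, with the robot touching nothing.
Of vase0, vase1, vase2, vase3, vase4 only 3 to 5 are there at a start; the rules pass over those that are not, and their reading is None.
At some moment in a run one of vase0, vase1, vase2, vase3, vase4 may be knocked a few centimetres aside while the robot is not near it.
It also fails if it takes over 210 s, if anything falls off the work surface, if the arm or the gripper's body presses on something with over 40 N, if the wrist force passes 120 N, or if a joint passes its speed limit or range.

ROBOT

A 7-joint arm with a two-finger parallel gripper is mounted at the origin on the work surface. World frame = base frame: x ahead of the robot, y to its left, z up, the work surface at z = 0. Lengths are in m, angles in rad, forces in N, time in s.
With the tool pointing down it reaches from about 0.4 to 0.875 m from the base axis. Payload 19.3 kg.
Tool frame: the origin (TCP) lies at the very end of the fingers, on their centre line; the grasp point (between the pads) lies 19 mm behind it; y points along the fingers, x is the direction in which the jaws open and shut, and the axes are right-handed (so a half turn about y gives the same grasp; the last joint's range is limited). The gripper opens to 85 mm and grips with 20 to 120 N. Pads are 22 mm wide; open, the fingers measure 114 mm over their backs; the gripper's body (76 mm by 85 mm) begins 54 mm behind the grasp point. The pads swing forward as they close: fully open they stand 13 mm farther back than shut.
Start: joints at [1.254, 0.521, -0.036, 1.599, 0.021, 1.021, -0.113], TCP at [0.153, -0.606, 0.231] pointing down, gripper open.
Joint ranges: [-2.91, 2.91], [-0.3, 2.13], [-1.5, 1.42], [0.17, 2.43], [-1.26, 4.41], [0.16, 1.93], [-2.52, 2.52]. Speed limits (rad/s): [1.89, 1.89, 2.39, 2.39, 3.01, 3.01, 3.01].

INTERFACE

Orientations are given as [roll, pitch, yaw] about the fixed x, y, z axes, in that order (R = Rz(yaw) Ry(pitch) Rx(roll)).
In Python, from workcell import bot gives the robot as it stands. The module is installed in compiled form; this text tells all that it offers.
- The arm moves only by the shell command python3 -m crank 'ROWS' [FORCE]. ROWS is JSON, a list of rows, each an object of numbers: "hand": the closure, from 0 (fully open) to 1 (shut); "dx", "dy", "dz": the shift along the tool's x, y, z in mm; "yaw": the turn about the tool's y in rad. In form: [{"hand": .., "dx": .., "dy": .., "dz": .., "yaw": ..}, ...]. A call has 1 to 12 rows; each row is the pose to reach, as a shift and turn from the pose commanded when the call began, along the tool's axes at that moment; what a row does not reach only later rows make up. A row lasts 1/12 s, in which the tool goes at most 41.7 mm and 7.16 degrees, less where a joint would pass 70% of its speed; a pose out of reach is approached as far as the arm can. A call with a gripper value outside its range is refused whole. The fingers move at their own pace and stop on an object; FORCE is the grip in N (left out, the last holds). Time passes only in rows, so rows that repeat a pose let the fingers close. It gives the time, the measured TCP pose, the force and the opening at its end, in the units of the state.
- bot.observe(): the state, without advancing time (a new reading comes with each control period).
- bot.grab_frame(name): name is "side" or "top"; returns the picture (384x512x3 uint8, red, green, blue); there is no depth.
- bot.camera_info(name): a dict with "fx", "fy", "cx", "cy" (pixels), "rvec" (rotation vector, rad) and "tvec" (3), from world to camera coordinates, as OpenCV has them. Camera axes: x right, y down, z forward; pixel columns grow to the right and rows downward; lengths in m; the calibration is good to about 2 mm. A picture is of the moment at which its call begins. camera_info takes no time and is no camera call.
- bot.job_done(): hands the job in, once; it reports no verdict.
The state is a dict: "clock": time; "qpos": joint angles; "qd": joint speeds; "joint_efforts": joint torques, N m; "position": TCP position; "tool_rot": TCP orientation; "force": force on the tool from outside, world axes, zero at the start; "moment": the same for the moment, N m; "grip_width": finger opening in m.
Only numpy, scipy, OpenCV 4.12 (cv2) and the standard library are available. Lean on these libraries where they do the work, as an engineer would, in place of code of your own. Each camera call takes 0.05 s, during which the arm holds its last target.

## Working session

There is one attempt and no reset: what is moved stays moved. The work goes in short steps, Python scripts to look and compute and a shell command to move; the robot and the scene stay as the last step left them, time stands still between calls to the robot, and variables do not carry over. Pictures are saved under pics/ and viewed, and the job is handed in when it is done.

```bash
ls; mkdir -p pics
python3 - <<'E'
from workcell import bot
import cv2
print(bot.observe())
for n in("top","side"):
    im=bot.grab_frame(n); cv2.imwrite(f"pics/{n}0.png",im[:,:,::-1]); print(n,bot.camera_info(n))
E
```

```text
pics
{'clock': 0.0, 'qpos': array([ 1.25382719,  0.52201644, -0.0363386 ,  1.60001012,  0.02121317,
        1.02107957, -0.11280291]), 'qd': array([-0.00102045,  0.00158022, -0.00041756,  0.00024197, -0.00077752,
        0.00022888, -0.00207849]), 'joint_efforts': array([-4.61072668e-04, -9.27119637e+01,  1.97923690e+00, -3.69937456e+01,
        1.78656040e-02,  7.94914900e-03,  1.99060361e-05]), 'position': array([ 0.15255543, -0.60574979,  0.23072333]), 'tool_rot': array([-1.57088200e+00,  1.12477473e-03, -1.32402348e+00]), 'force': array([-1.10875653,  0.5520597 ,  0.23212156]), 'moment': array([ 0.01869786, -0.05501988,  0.02294732]), 'grip_width': 0.085374307096523}
top {'fx': 370.391473121761, 'fy': 370.391473121761, 'cx': 257.2830226235408, 'cy': 193.61480103729258, 'rvec': array([ 2.17299707, -2.12329353,  0.17661141]), 'tvec': array([-0.04492166,  0.49537196,  1.34731688])}
side {'fx': 371.0029198468308, 'fy': 371.0029198468308, 'cx': 250.97900565638187, 'cy': 193.46667182903334, 'rvec': array([ 0.81484943, -2.50882281,  1.15673776]), 'tvec': array([0.39969836, 0.2585492 , 0.89912305])}
```

View pics/top0.png

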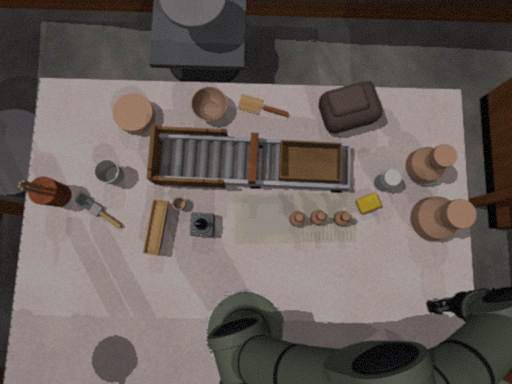

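View pics/side0.png

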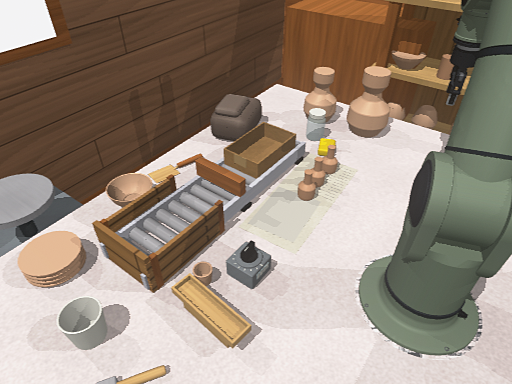

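```bash
cat > lib.py <<'E'
import numpy as np, cv2
from workcell import bot
def cam(n):
    c=bot.camera_info(n); K=np.array([[c['fx'],0,c['cx']],[0,c['fy'],c['cy']],[0,0,1.]])
    R,_=cv2.Rodrigues(np.array(c['rvec'])); t=np.array(c['tvec'])
    return K,R,t
CAM={n:cam(n) for n in('top','side')}
def ray(n,p):
    K,R,t=CAM[n]; d=R.T@np.linalg.inv(K)@np.array([p[0],p[1],1.]); o=-R.T@t
    return o,d/np.linalg.norm(d)
def plane(n,p,z):
    o,d=ray(n,p); return o+d*(z-o[2])/d[2]
def tri(pt,ps):
    o1,d1=ray('top',pt);o2,d2=ray('side',ps)
    A=np.array([d1,-d2]).T; s,_,_,_=np.linalg.lstsq(A,o2-o1,rcond=None)
    a=o1+s[0]*d1;b=o2+s[1]*d2
    return (a+b)/2,np.linalg.norm(a-b)
def proj(n,P):
    K,R,t=CAM[n]; q=K@(R@np.asarray(P,float)+t); return q[:2]/q[2]
def grab(n,name=None):
    im=bot.grab_frame(n)[:,:,::-1].copy()
    if name: cv2.imwrite(f'pics/{name}.png',im)
    return im
def crop(im,x0,y0,x1,y1,s,name):
    cv2.imwrite(f'pics/{name}.png',cv2.resize(im[y0:y1,x0:x1],None,fx=s,fy=s,interpolation=cv2.INTER_CUBIC))
def go(P,yaw=None):
    """world TCP target & yaw(world) -> tool shifts mm and tool yaw from measured pose"""
    s=bot.observe(); p=s['position']; y=s['tool_rot'][2]
    d=(np.array(P)-p)*1000
    x=np.array([np.cos(y),np.sin(y)]);z=np.array([-np.sin(y),np.cos(y)])
    print('dx %.1f dy %.1f dz %.1f'%(d[:2]@x,-d[2],d[:2]@z), 'yaw %.3f'%(0 if yaw is None else (y-yaw+np.pi/2)%np.pi-np.pi/2),'| cur',p.round(4),s['tool_rot'].round(3))
E
python3 - <<'E'
from lib import *
t=cv2.imread('pics/top0.png');s=cv2.imread('pics/side0.png')
crop(t,140,120,240,260,4.2,'c1');crop(t,230,120,390,260,5,'c2')
crop(s,90,150,270,350,3,'c3');crop(s,190,100,360,220,4.6,'c4')
for n in CAM: print(n, -CAM[n][1].T@CAM[n][2])
E
```

```text
top [ 0.28687971 -0.01864012  1.40713421]
side [0.01853575 0.65187672 0.78085972]
```

View pics/c1.png

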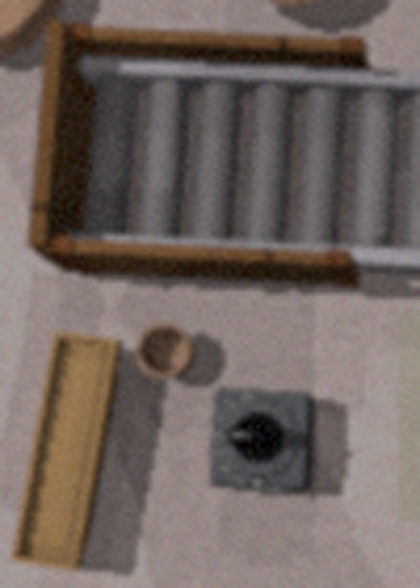

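View pics/c2.png

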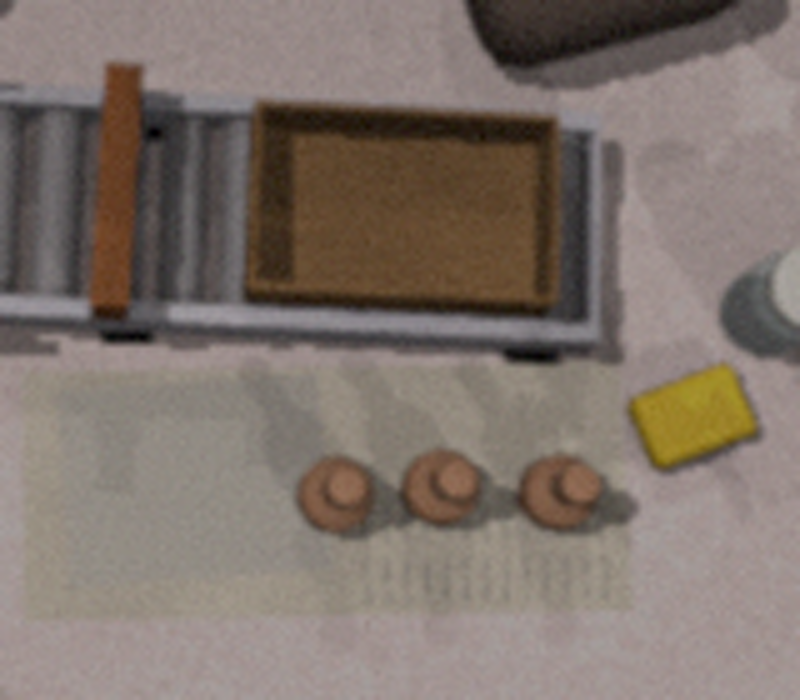

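View pics/c3.png

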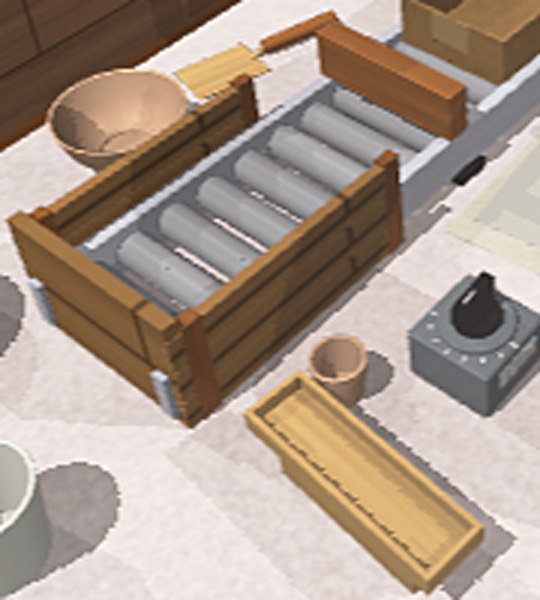

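View pics/c4.png

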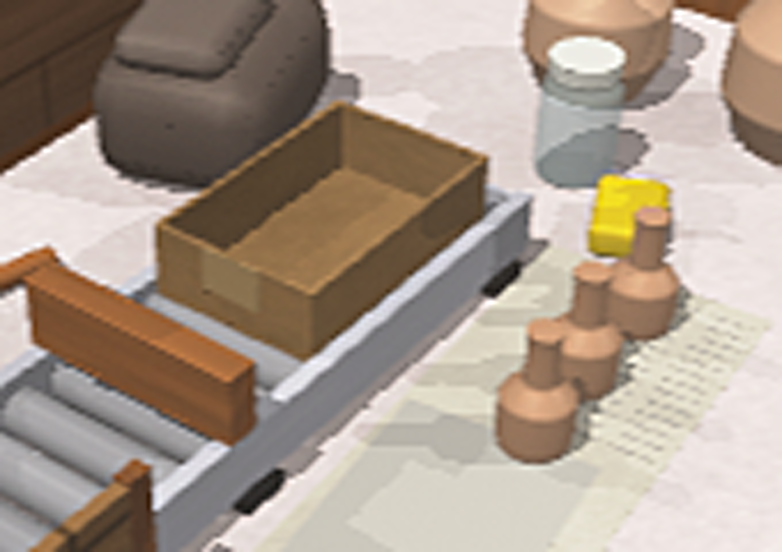

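```bash
cat > m1.py <<'E'
from lib import *
def m(p,x0,y0,s): return (x0+(p[0]+.5)/s-.5, y0+(p[1]+.5)/s-.5)
c1=lambda *p:m(p,140,120,4.2); c2=lambda *p:m(p,230,120,5); c3=lambda *p:m(p,90,150,3); c4=lambda *p:m(p,190,100,4.6)
for nm,a,b in [('carton BR',c2(250,300),c4(316,293)),('carton BF',c2(255,102),c4(157,228)),('carton AF',c2(557,117),c4(338,100)),('carton AR',c2(553,310),c4(487,157)),
 ('vaseA',c2(348,489),c4(547,331)),('vaseB',c2(459,478),c4(594,271)),('vaseC',c2(579,480),c4(653,215)),
 ('bar bayF',c2(107,65),c4(28,283)),('bar bayR',c2(92,312),c4(235,378)),('bar AR',c2(128,315),c4(255,362)),
 ('rest FL',c1(57,335),c3(246,412)),('rest FR',c1(120,342),c3(302,373)),('rest NR',c1(77,568),c3(425,580)),('rest NR2',c1(77,568),c3(483,528)),('rest NL',c1(14,558),c3(425,580)),
 ('knob',c1(260,437),c3(485,277)),
 ('cup',c1(163,350),c3(338,355)),
 ('bayE F',c1(48,25),c3(10,220)),('bayE R',c1(33,245),c3(168,335)),
 ]:
    P,e=tri(a,b); print(nm,P.round(4),'gap %.4f'%e)
E
python3 m1.py
```

```text
carton BR [ 0.5405 -0.1089  0.1144] gap 0.0082
carton BF [ 0.6849 -0.1128  0.1082] gap 0.0009
carton AF [ 0.6793 -0.3314  0.1117] gap 0.0030
carton AR [ 0.5385 -0.3257  0.1129] gap 0.0071
vaseA [ 0.4074 -0.1826  0.0972] gap 0.0042
vaseB [ 0.4161 -0.2621  0.097 ] gap 0.0020
vaseC [ 0.4154 -0.3479  0.0979] gap 0.0004
bar bayF [ 0.7081 -0.0047  0.1134] gap 0.0008
bar bayR [0.526  0.0022 0.1212] gap 0.0042
bar AR [ 0.5268 -0.0224  0.1174] gap 0.0078
rest FL [0.4638 0.3471 0.0648] gap 0.0049
rest FR [0.4587 0.2928 0.0593] gap 0.0026
rest NR [0.2774 0.3409 0.0026] gap 0.0362
rest NR2 [0.2634 0.3172 0.0602] gap 0.0013
rest NL [0.2714 0.3714 0.0614] gap 0.0031
knob [0.3753 0.1604 0.1081] gap 0.0017
cup [0.4538 0.257  0.049 ] gap 0.0024
bayE F [0.7207 0.3541 0.1271] gap 0.0019
bayE R [0.5305 0.356  0.118 ] gap 0.0001
```

```bash
cat >> m1.py <<'E'
print('--plane')
for nm,pts,z in [('carton',[c2(255,102),c2(557,117),c2(553,310),c2(250,300)],.110),('bar',[c2(107,65),c2(142,65),c2(128,315),c2(92,312)],.117),
 ('rest',[c1(57,335),c1(120,342),c1(77,568),c1(14,558)],.064),('counter',[c1(218,390),c1(310,392),c1(312,490),c1(213,487)],.055),
 ('bayend outer/inner',[c1(48,25),c1(68,25),c1(52,240),c1(33,245)],.125),('railend',[c2(600,125),c2(598,340)],.061)]:
    P=np.array([plane('top',p,z)[:2] for p in pts]); print(nm,P.round(4).tolist(),'mean',P.mean(0).round(4))
for nm,p in [('A',c2(348,489)),('B',c2(459,478)),('C',c2(579,480))]: print(nm,plane('top',p,.098).round(4))
E
python3 m1.py | sed -n '/plane/,$p'
python3 - <<'E'
from lib import *
P=[.41,-.30,.2]
go([.4154,-.3479,.2],0)
E
```

```text
--plane
carton [[0.6839, -0.1129], [0.6785, -0.3324], [0.5358, -0.3278], [0.5377, -0.1111]] mean [ 0.609  -0.2211]
bar [[0.7066, -0.005], [0.7073, -0.0303], [0.5234, -0.0244], [0.525, 0.0012]] mean [ 0.6156 -0.0146]
rest [[0.4618, 0.3457], [0.457, 0.2909], [0.2629, 0.316], [0.2701, 0.3698]] mean [0.363  0.3306]
counter [[0.4181, 0.2055], [0.4182, 0.1255], [0.3335, 0.1204], [0.3341, 0.2057]] mean [0.376  0.1643]
bayend outer/inner [[0.7206, 0.354], [0.7211, 0.337], [0.5339, 0.3385], [0.5292, 0.354]] mean [0.6262 0.3459]
railend [[0.6879, -0.3767], [0.5235, -0.3727]] mean [ 0.6057 -0.3747]
A [ 0.4054 -0.1833  0.098 ]
B [ 0.415  -0.2623  0.098 ]
C [ 0.4156 -0.3478  0.098 ]
dx -185.9 dy 30.8 dz 317.9 yaw -1.324 | cur [ 0.1526 -0.6058  0.2308] [-1.571e+00  1.000e-03 -1.324e+00]
```

```bash
python3 -m crank '[{"hand":0,"dx":-47,"dz":80,"yaw":-0.33},{"hand":0,"dx":-80,"dz":130,"yaw":-0.5},{"hand":0,"dx":-110,"dz":180,"yaw":-0.7},{"hand":0,"dx":-140,"dz":230,"yaw":-0.9},{"hand":0,"dx":-160,"dz":280,"yaw":-1.1},{"hand":0,"dx":-186,"dz":318,"yaw":-1.324},{"hand":0,"dx":-186,"dz":318,"yaw":-1.324},{"hand":0,"dx":-186,"dz":318,"yaw":-1.324},{"hand":0,"dx":-186,"dz":318,"yaw":-1.324},{"hand":0,"dx":-186,"dz":318,"yaw":-1.324},{"hand":0,"dx":-186,"dz":318,"yaw":-1.324},{"hand":0,"dx":-186,"dz":318,"yaw":-1.324}]'
python3 - <<'E'
from lib import *
go([.4154,-.3479,.2],0)
t=grab('top','top1'); s=grab('side','side1')
crop(t,230,120,390,260,5,'d2');crop(s,190,60,360,220,3.5,'d4')
E
```

```text
dx -185.9 dy 30.8 dz 317.9 yaw -1.324 | cur [ 0.1526 -0.6058  0.2308] [-1.571e+00  1.000e-03 -1.324e+00]$[0]: bad value
```

View pics/d4.png

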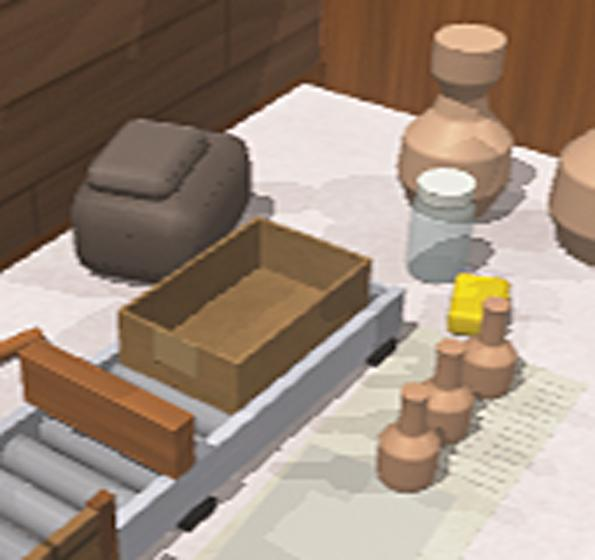

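```bash
python3 -m crank '[{"hand":0,"dx":-47,"dy":0,"dz":80,"yaw":-0.33},{"hand":0,"dx":-80,"dy":0,"dz":130,"yaw":-0.5},{"hand":0,"dx":-110,"dy":0,"dz":180,"yaw":-0.7},{"hand":0,"dx":-140,"dy":0,"dz":230,"yaw":-0.9},{"hand":0,"dx":-160,"dy":0,"dz":280,"yaw":-1.1},{"hand":0,"dx":-186,"dy":0,"dz":318,"yaw":-1.324},{"hand":0,"dx":-186,"dy":0,"dz":318,"yaw":-1.324},{"hand":0,"dx":-186,"dy":0,"dz":318,"yaw":-1.324},{"hand":0,"dx":-186,"dy":0,"dz":318,"yaw":-1.324},{"hand":0,"dx":-186,"dy":0,"dz":318,"yaw":-1.324},{"hand":0,"dx":-186,"dy":0,"dz":318,"yaw":-1.324},{"hand":0,"dx":-186,"dy":0,"dz":318,"yaw":-1.324}]'
python3 - <<'E'
from lib import *
go([.4154,-.3479,.2],0)
t=grab('top','top1'); s=grab('side','side1')
crop(t,230,120,390,260,5,'d2');crop(s,190,60,360,220,3.5,'d4')
E
```

```text
clock: 1.2
position: [0.4158, -0.3476, 0.2312]
tool_rot: [-1.57, 0.0, 0.005]
force: [0.1, 0.5, 0.9]
grip_width: 0.0854
dx -0.4 dy 31.2 dz -0.3 yaw 0.005 | cur [ 0.4158 -0.3476  0.2312] [-1.57   0.     0.005]
```

View pics/d4.png

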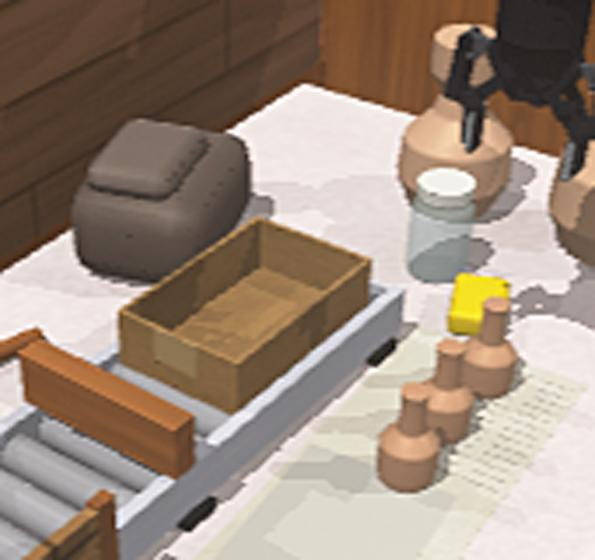

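```bash
python3 -m crank '[{"hand":0.2,"dx":0,"dy":40,"dz":0,"yaw":0},{"hand":0.2,"dx":0,"dy":80,"dz":0,"yaw":0},{"hand":0.2,"dx":0,"dy":115,"dz":0,"yaw":0},{"hand":0.2,"dx":0,"dy":145,"dz":0,"yaw":0},{"hand":0.2,"dx":0,"dy":160,"dz":0,"yaw":0},{"hand":0.3,"dx":0,"dy":169,"dz":0,"yaw":0},{"hand":0.6,"dx":0,"dy":169,"dz":0,"yaw":0},{"hand":1,"dx":0,"dy":169,"dz":0,"yaw":0},{"hand":1,"dx":0,"dy":169,"dz":0,"yaw":0},{"hand":1,"dx":0,"dy":169,"dz":0,"yaw":0},{"hand":1,"dx":0,"dy":169,"dz":0,"yaw":0},{"hand":1,"dx":0,"dy":169,"dz":0,"yaw":0}]' 25
python3 - <<'E'
from lib import *
go([.4154,-.3479,.062],0)
s=grab('side','side2')
crop(s,190,60,360,220,3.5,'d4')
E
```

```text
clock: 2.3
position: [0.4159, -0.3486, 0.0633]
tool_rot: [-1.572, -0.001, -0.001]
force: [-2.0, -0.8, 9.0]
grip_width: 0.0264
dx -0.5 dy 1.3 dz 0.7 yaw -0.001 | cur [ 0.4159 -0.3486  0.0633] [-1.572e+00 -1.000e-03 -1.000e-03]
```

View pics/d4.png

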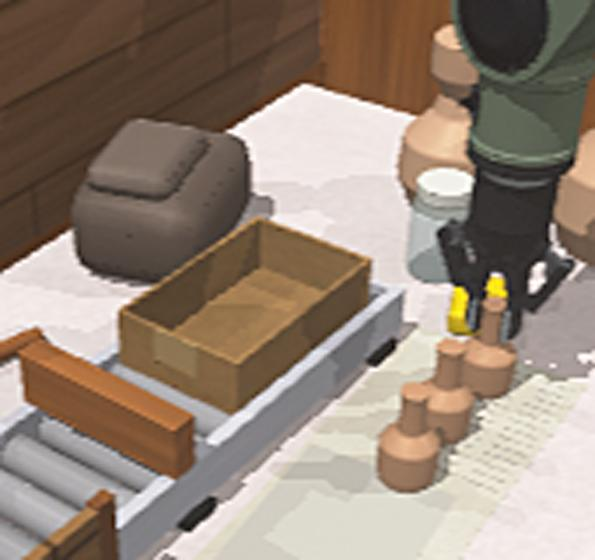

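```bash
python3 -m crank '[{"hand":1,"dx":0,"dy":0,"dz":0,"yaw":0},{"hand":1,"dx":0,"dy":0,"dz":0,"yaw":0},{"hand":1,"dx":0,"dy":-2,"dz":0,"yaw":0},{"hand":1,"dx":0,"dy":-4,"dz":0,"yaw":0}]'
python3 -m crank '[{"hand":1,"dx":0,"dy":-40,"dz":0,"yaw":0},{"hand":1,"dx":0,"dy":-80,"dz":0,"yaw":0},{"hand":1,"dx":0,"dy":-115,"dz":0,"yaw":0},{"hand":1,"dx":0,"dy":-125,"dz":0,"yaw":0},{"hand":1,"dx":0,"dy":-130,"dz":0,"yaw":0},{"hand":1,"dx":0,"dy":-130,"dz":0,"yaw":0}]'
python3 - <<'E'
from lib import *
go([.609,-.291,.19],0)
s=grab('side','side2')
crop(s,190,60,360,220,3.5,'d4')
E
```

```text
clock: 2.68
position: [0.4156, -0.3481, 0.0668]
tool_rot: [-1.571, -0.0, -0.0]
force: [0.0, 0.2, -1.5]
grip_width: 0.0261
clock: 3.18
position: [0.4157, -0.3483, 0.1969]
tool_rot: [-1.572, -0.001, -0.0]
force: [-0.3, 0.1, -1.7]
grip_width: 0.0263
dx 193.3 dy 6.9 dz 57.3 yaw -0.000 | cur [ 0.4157 -0.3483  0.1969] [-1.572e+00 -1.000e-03 -0.000e+00]
```

View pics/d4.png

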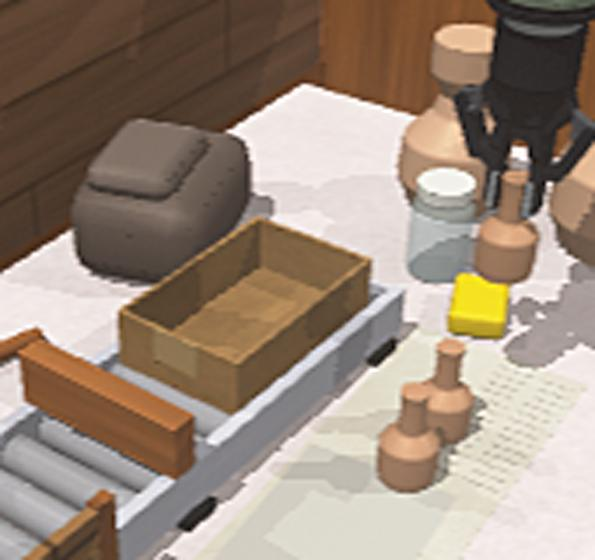

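```bash
python3 -m crank '[{"hand":1,"dx":20,"dy":-10,"dz":6,"yaw":0},{"hand":1,"dx":50,"dy":-10,"dz":16,"yaw":0},{"hand":1,"dx":85,"dy":-10,"dz":27,"yaw":0},{"hand":1,"dx":120,"dy":-10,"dz":38,"yaw":0},{"hand":1,"dx":155,"dy":-10,"dz":49,"yaw":0},{"hand":1,"dx":180,"dy":-10,"dz":57,"yaw":0},{"hand":1,"dx":190,"dy":-10,"dz":60,"yaw":0},{"hand":1,"dx":193,"dy":-10,"dz":61,"yaw":0},{"hand":1,"dx":193,"dy":-5,"dz":61,"yaw":0},{"hand":1,"dx":193,"dy":0,"dz":61,"yaw":0}]'
python3 - <<'E'
from lib import *
go([.609,-.287,.119],0)
s=grab('side','side3')
crop(s,190,60,360,220,3.5,'d4')
t=grab('top','top3')
crop(t,230,120,390,260,5,'d2')
E
```

```text
clock: 4.07
position: [0.6074, -0.2877, 0.195]
tool_rot: [-1.571, 0.002, -0.001]
force: [0.1, -0.2, -0.9]
grip_width: 0.0262
dx 1.6 dy 76.0 dz 0.7 yaw -0.001 | cur [ 0.6074 -0.2877  0.195 ] [-1.571e+00  2.000e-03 -1.000e-03]
```

View pics/d4.png

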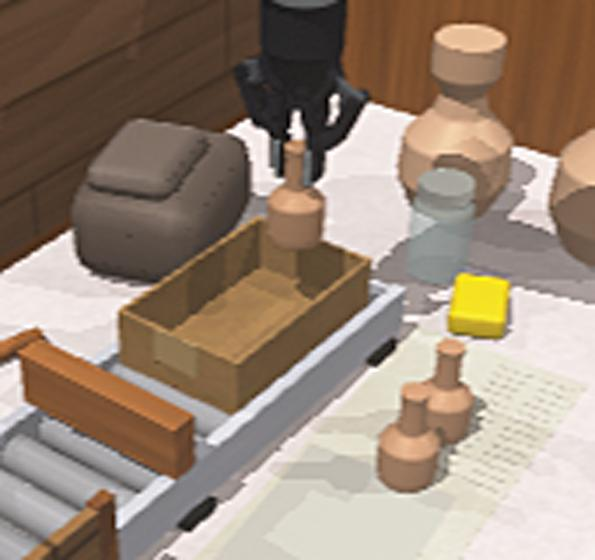

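View pics/d2.png

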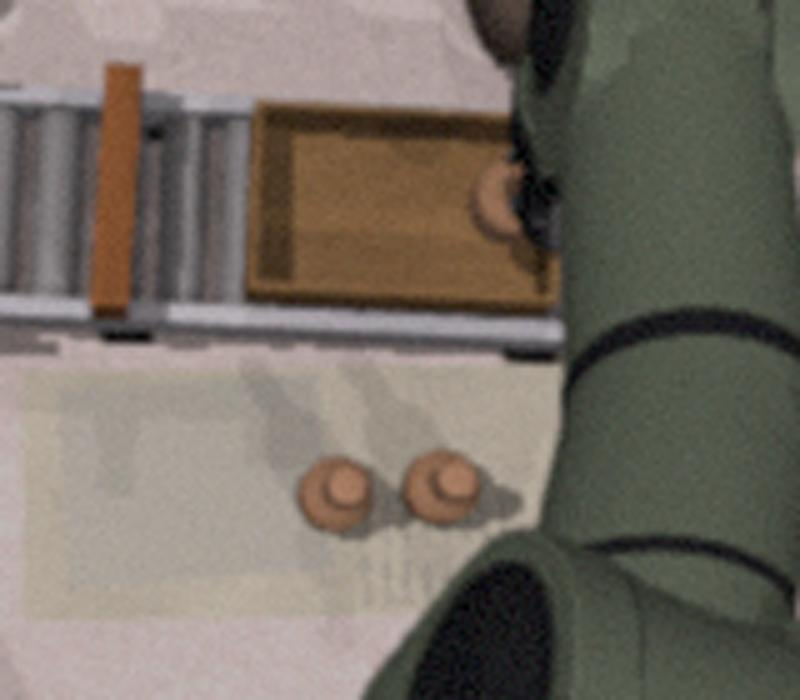

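```bash
python3 -m crank '[{"hand":1,"dx":1,"dy":20,"dz":1,"yaw":0},{"hand":1,"dx":1,"dy":45,"dz":1,"yaw":0},{"hand":1,"dx":1,"dy":62,"dz":1,"yaw":0},{"hand":1,"dx":1,"dy":69,"dz":1,"yaw":0},{"hand":1,"dx":1,"dy":72,"dz":1,"yaw":0},{"hand":1,"dx":1,"dy":74,"dz":1,"yaw":0},{"hand":1,"dx":1,"dy":75,"dz":1,"yaw":0},{"hand":1,"dx":1,"dy":76,"dz":1,"yaw":0},{"hand":1,"dx":1,"dy":76,"dz":1,"yaw":0}]'
python3 - <<'E'
from lib import *
s=grab('side','side4')
crop(s,190,60,360,220,3.5,'d4')
E
```

```text
clock: 4.92
position: [0.6098, -0.2862, 0.121]
tool_rot: [-1.571, -0.001, -0.0]
force: [-0.2, 0.5, -0.8]
grip_width: 0.026
```

View pics/d4.png

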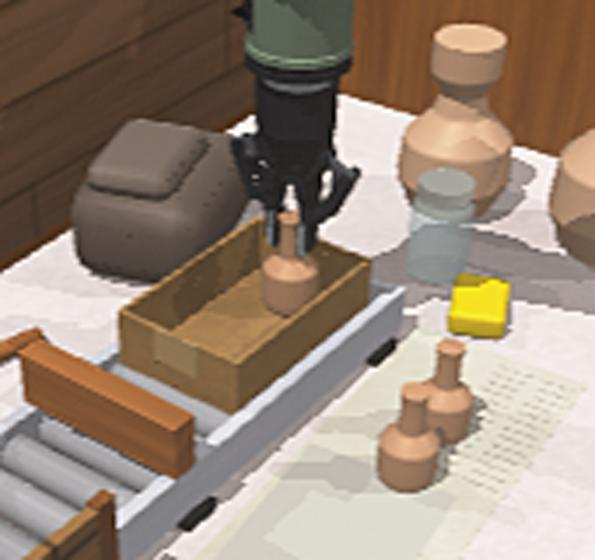

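Almost down; lower 3 mm more and read the force.

```bash
python3 -m crank '[{"hand":1,"dx":0,"dy":1,"dz":0,"yaw":0},{"hand":1,"dx":0,"dy":2,"dz":0,"yaw":0},{"hand":1,"dx":0,"dy":2,"dz":0,"yaw":0},{"hand":1,"dx":0,"dy":2,"dz":0,"yaw":0}]'
```

```text
clock: 5.3
position: [0.6097, -0.2861, 0.1185]
tool_rot: [-1.571, -0.0, -0.0]
force: [-0.9, 0.3, 3.0]
grip_width: 0.0265
```

```bash
python3 -m crank '[{"hand":0.6,"dx":0,"dy":0,"dz":0,"yaw":0},{"hand":0.5,"dx":0,"dy":0,"dz":0,"yaw":0},{"hand":0.4,"dx":0,"dy":0,"dz":0,"yaw":0},{"hand":0.3,"dx":0,"dy":0,"dz":0,"yaw":0},{"hand":0.3,"dx":0,"dy":-20,"dz":0,"yaw":0},{"hand":0.3,"dx":0,"dy":-50,"dz":0,"yaw":0},{"hand":0.3,"dx":0,"dy":-80,"dz":0,"yaw":0},{"hand":0.3,"dx":0,"dy":-90,"dz":0,"yaw":0}]'
python3 - <<'E'
from lib import *
s=grab('side','side5')
crop(s,190,60,360,220,3.5,'d4')
go([.415,-.2623,.2],0)
E
```

```text
clock: 5.97
position: [0.611, -0.2864, 0.2126]
tool_rot: [-1.572, -0.004, -0.0]
force: [0.2, -0.4, 0.5]
grip_width: 0.0598
dx -196.1 dy 12.9 dz 24.1 yaw -0.000 | cur [ 0.6111 -0.2865  0.2129] [-1.573 -0.005 -0.   ]
```

View pics/d4.png

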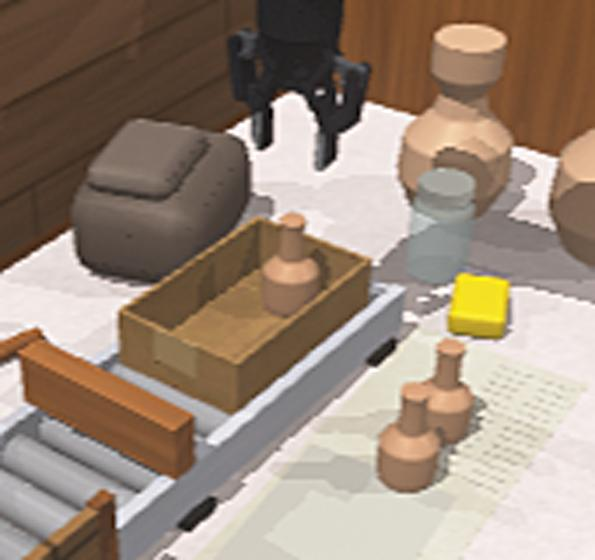

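```bash
python3 -m crank '[{"hand":0.2,"dx":-25,"dy":0,"dz":3,"yaw":0},{"hand":0.2,"dx":-60,"dy":0,"dz":8,"yaw":0},{"hand":0.2,"dx":-100,"dy":0,"dz":12,"yaw":0},{"hand":0.2,"dx":-140,"dy":0,"dz":17,"yaw":0},{"hand":0.2,"dx":-170,"dy":0,"dz":21,"yaw":0},{"hand":0.2,"dx":-190,"dy":0,"dz":24,"yaw":0},{"hand":0.2,"dx":-195,"dy":0,"dz":24,"yaw":0},{"hand":0.2,"dx":-195,"dy":0,"dz":24,"yaw":0}]'
python3 - <<'E'
from lib import *
s=grab('side','side6')
crop(s,190,60,360,220,3.5,'d4')
t=grab('top','top6')
crop(t,230,120,390,260,5,'d2')
go([.4155,-.2623,.063],0)
E
```

```text
clock: 6.68
position: [0.4135, -0.2624, 0.2084]
tool_rot: [-1.571, 0.0, -0.001]
force: [1.1, -0.5, -0.1]
grip_width: 0.0683
dx 0.0 dy 145.3 dz -0.2 yaw 0.000 | cur [ 0.4155 -0.2621  0.2083] [-1.571e+00 -1.000e-03  0.000e+00]
```

View pics/d4.png

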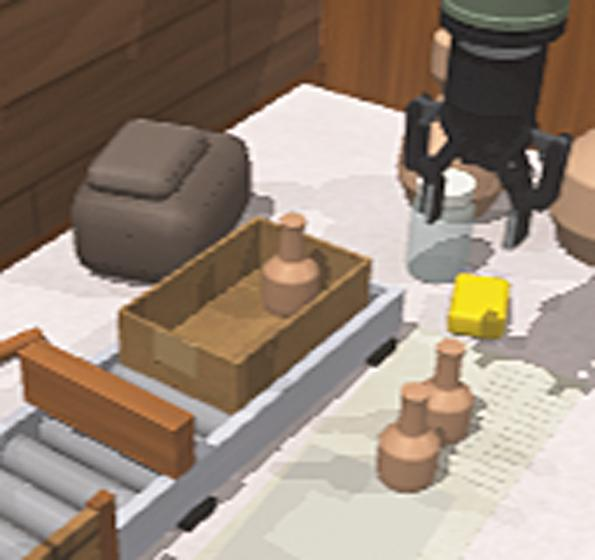

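View pics/d2.png

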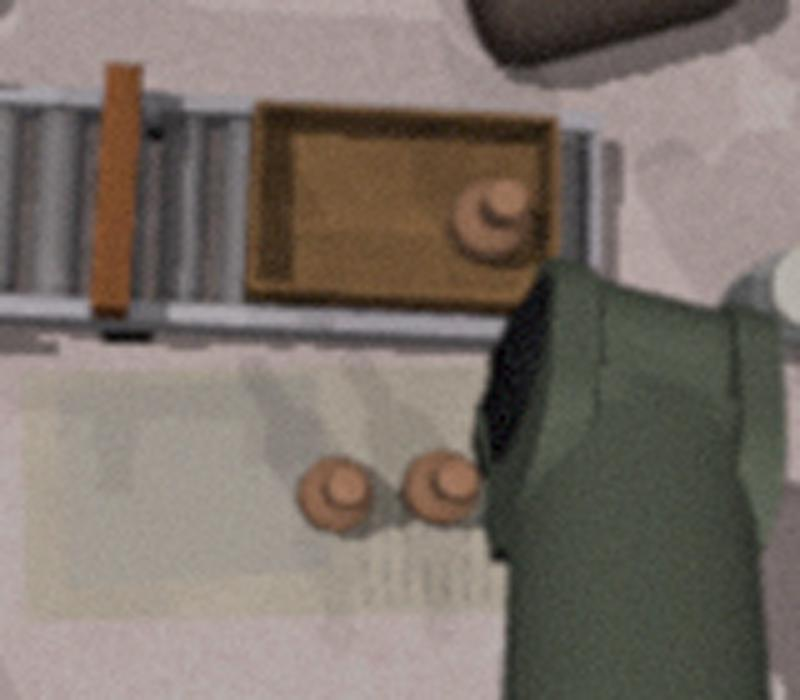

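Vase 1 stands in the carton near (331,163) px (top); the two others are unmoved. Now the second.

```bash
python3 -m crank '[{"hand":0.2,"dx":0,"dy":40,"dz":0,"yaw":0},{"hand":0.2,"dx":0,"dy":80,"dz":0,"yaw":0},{"hand":0.2,"dx":0,"dy":115,"dz":0,"yaw":0},{"hand":0.2,"dx":0,"dy":135,"dz":0,"yaw":0},{"hand":0.2,"dx":0,"dy":143,"dz":0,"yaw":0},{"hand":0.3,"dx":0,"dy":144,"dz":0,"yaw":0},{"hand":0.5,"dx":0,"dy":144,"dz":0,"yaw":0},{"hand":0.7,"dx":0,"dy":144,"dz":0,"yaw":0},{"hand":1,"dx":0,"dy":144,"dz":0,"yaw":0},{"hand":1,"dx":0,"dy":144,"dz":0,"yaw":0},{"hand":1,"dx":0,"dy":144,"dz":0,"yaw":0},{"hand":1,"dx":0,"dy":144,"dz":0,"yaw":0}]' 25
python3 -m crank '[{"hand":1,"dx":0,"dy":0,"dz":0,"yaw":0},{"hand":1,"dx":0,"dy":0,"dz":0,"yaw":0}]'
python3 -m crank '[{"hand":1,"dx":0,"dy":-3,"dz":0,"yaw":0},{"hand":1,"dx":0,"dy":-30,"dz":0,"yaw":0},{"hand":1,"dx":0,"dy":-70,"dz":0,"yaw":0},{"hand":1,"dx":0,"dy":-110,"dz":0,"yaw":0},{"hand":1,"dx":0,"dy":-130,"dz":0,"yaw":0},{"hand":1,"dx":0,"dy":-138,"dz":0,"yaw":0},{"hand":1,"dx":0,"dy":-138,"dz":0,"yaw":0}]'
python3 - <<'E'
from lib import *
go([.610,-.221,.2],0)
s=grab('side','side7')
crop(s,190,60,360,220,3.5,'d4')
E
```

```text
clock: 7.78
position: [0.4156, -0.2625, 0.0655]
tool_rot: [-1.572, -0.003, -0.0]
force: [1.1, -0.5, 6.6]
grip_width: 0.0262
clock: 7.95
position: [0.4156, -0.2625, 0.0655]
tool_rot: [-1.572, -0.002, -0.0]
force: [1.9, -0.2, 7.8]
grip_width: 0.0264
clock: 8.53
position: [0.415, -0.2626, 0.2041]
tool_rot: [-1.573, -0.003, -0.001]
force: [-0.1, -0.6, -2.2]
grip_width: 0.0263
dx 194.9 dy 4.1 dz 41.7 yaw -0.001 | cur [ 0.415  -0.2626  0.2041] [-1.573e+00 -3.000e-03 -1.000e-03]
```

View pics/d4.png

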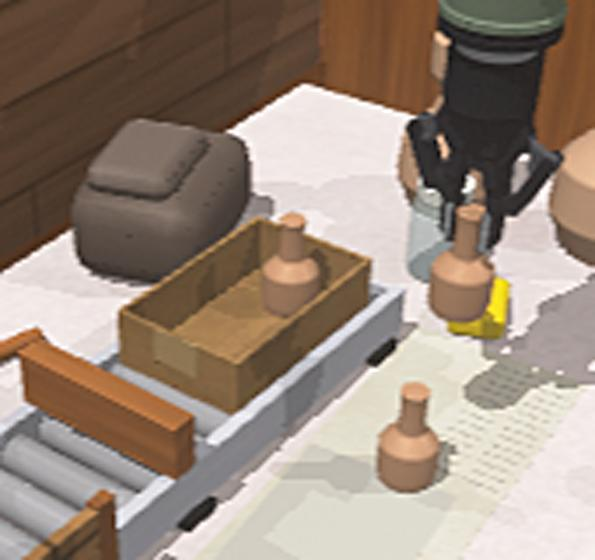

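```bash
python3 -m crank '[{"hand":1,"dx":20,"dy":-5,"dz":4,"yaw":0},{"hand":1,"dx":50,"dy":-5,"dz":11,"yaw":0},{"hand":1,"dx":85,"dy":-5,"dz":19,"yaw":0},{"hand":1,"dx":120,"dy":-5,"dz":27,"yaw":0},{"hand":1,"dx":155,"dy":-5,"dz":34,"yaw":0},{"hand":1,"dx":180,"dy":-5,"dz":40,"yaw":0},{"hand":1,"dx":192,"dy":-5,"dz":42,"yaw":0},{"hand":1,"dx":195,"dy":-5,"dz":43,"yaw":0},{"hand":1,"dx":195,"dy":0,"dz":43,"yaw":0},{"hand":1,"dx":195,"dy":0,"dz":43,"yaw":0}]'
python3 - <<'E'
from lib import *
go([.610,-.219,.122],0)
s=grab('side','side8')
crop(s,190,60,360,220,3.5,'d4')
E
```

```text
clock: 9.42
position: [0.608, -0.2192, 0.2]
tool_rot: [-1.57, 0.003, -0.0]
force: [-0.2, -0.1, -1.0]
grip_width: 0.026
dx 2.0 dy 78.0 dz 0.2 yaw -0.000 | cur [ 0.608  -0.2192  0.2   ] [-1.57   0.003 -0.   ]
```

View pics/d4.png

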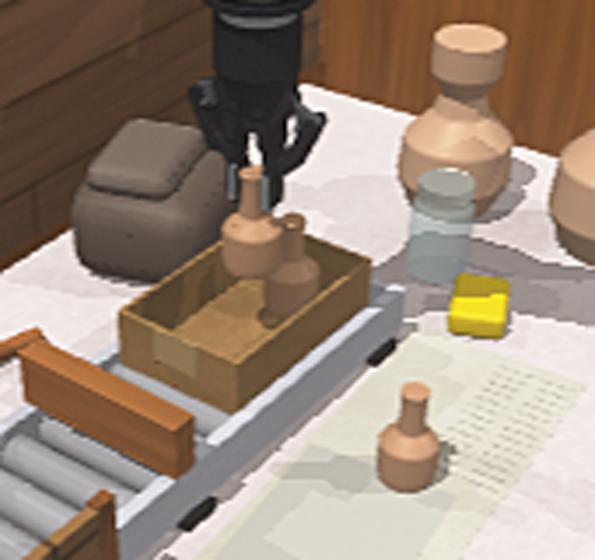

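```bash
python3 -m crank '[{"hand":1,"dx":1,"dy":20,"dz":1,"yaw":0},{"hand":1,"dx":1,"dy":45,"dz":1,"yaw":0},{"hand":1,"dx":1,"dy":62,"dz":1,"yaw":0},{"hand":1,"dx":1,"dy":70,"dz":1,"yaw":0},{"hand":1,"dx":1,"dy":74,"dz":1,"yaw":0},{"hand":1,"dx":1,"dy":76,"dz":1,"yaw":0},{"hand":1,"dx":1,"dy":78,"dz":1,"yaw":0},{"hand":1,"dx":1,"dy":79,"dz":1,"yaw":0},{"hand":1,"dx":1,"dy":79,"dz":1,"yaw":0}]'
python3 - <<'E'
from lib import *
s=grab('side','side9')
crop(s,190,60,360,220,3.5,'d4')
E
```

```text
clock: 10.22
position: [0.6108, -0.2182, 0.1239]
tool_rot: [-1.571, -0.001, -0.0]
force: [-0.3, -0.1, -2.4]
grip_width: 0.0259
```

View pics/d4.png

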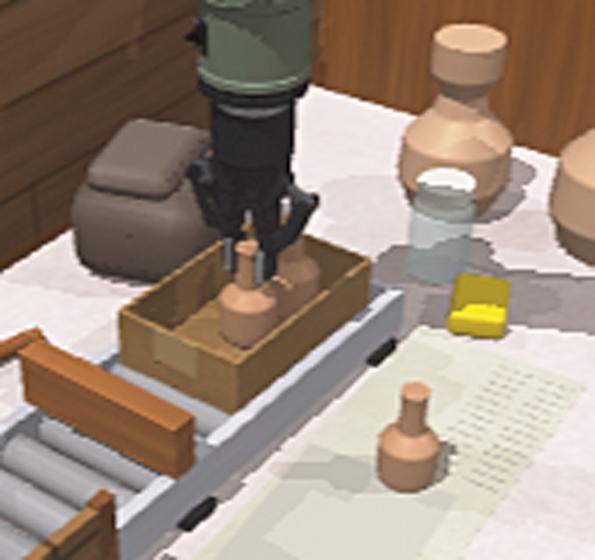

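```bash
python3 -m crank '[{"hand":1,"dx":0,"dy":2,"dz":0,"yaw":0},{"hand":1,"dx":0,"dy":3,"dz":0,"yaw":0},{"hand":1,"dx":0,"dy":4,"dz":0,"yaw":0},{"hand":1,"dx":0,"dy":4,"dz":0,"yaw":0}]'
```

```text
clock: 10.6
position: [0.6118, -0.2181, 0.1204]
tool_rot: [-1.571, -0.003, 0.0]
force: [1.4, -0.6, 9.3]
grip_width: 0.0263
```

```bash
python3 -m crank '[{"hand":0.6,"dx":0,"dy":-1,"dz":0,"yaw":0},{"hand":0.5,"dx":0,"dy":-1,"dz":0,"yaw":0},{"hand":0.4,"dx":0,"dy":-1,"dz":0,"yaw":0},{"hand":0.3,"dx":0,"dy":-1,"dz":0,"yaw":0},{"hand":0.3,"dx":0,"dy":-20,"dz":0,"yaw":0},{"hand":0.3,"dx":0,"dy":-50,"dz":0,"yaw":0},{"hand":0.3,"dx":0,"dy":-80,"dz":0,"yaw":0},{"hand":0.3,"dx":0,"dy":-90,"dz":0,"yaw":0}]'
python3 - <<'E'
from lib import *
s=grab('side','side10')
crop(s,190,60,360,220,3.5,'d4')
t=grab('top','top10')
crop(t,230,120,390,260,5,'d2')
go([.4065,-.183,.208],0)
E
```

```text
clock: 11.27
position: [0.6119, -0.2182, 0.2133]
tool_rot: [-1.572, -0.004, -0.0]
force: [0.8, 1.4, 0.5]
grip_width: 0.0599
dx -205.0 dy 3.5 dz 35.2 yaw -0.000 | cur [ 0.6115 -0.2183  0.2115] [-1.572 -0.003 -0.   ]
```

View pics/d4.png

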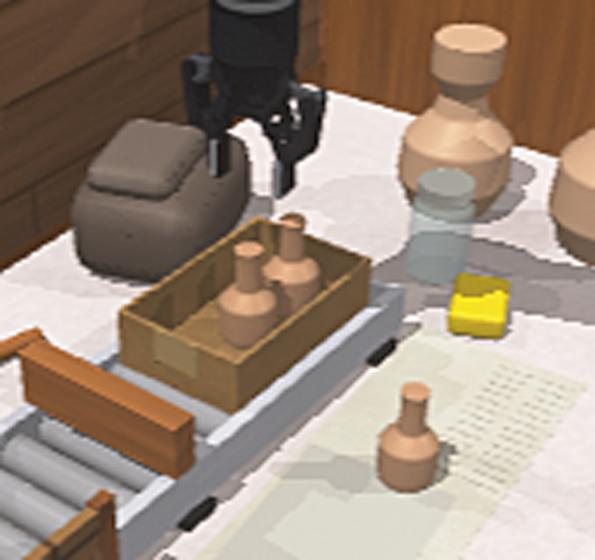

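View pics/d2.png

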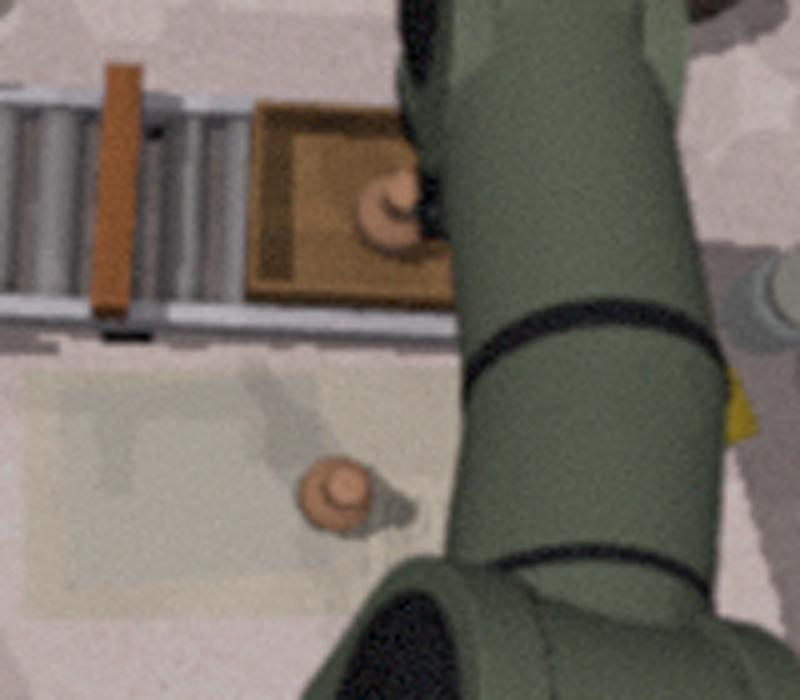

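```bash
python3 -m crank '[{"hand":0.2,"dx":-25,"dy":0,"dz":4,"yaw":0},{"hand":0.2,"dx":-60,"dy":0,"dz":10,"yaw":0},{"hand":0.2,"dx":-100,"dy":0,"dz":17,"yaw":0},{"hand":0.2,"dx":-140,"dy":0,"dz":24,"yaw":0},{"hand":0.2,"dx":-175,"dy":0,"dz":30,"yaw":0},{"hand":0.2,"dx":-198,"dy":0,"dz":34,"yaw":0},{"hand":0.2,"dx":-205,"dy":0,"dz":35,"yaw":0},{"hand":0.2,"dx":-205,"dy":0,"dz":35,"yaw":0}]'
python3 - <<'E'
from lib import *
s=grab('side','side11')
crop(s,190,60,360,220,3.5,'d4')
t=grab('top','top11')
crop(t,230,120,390,260,5,'d2')
go([.4065,-.183,.064],0)
E
```

```text
clock: 12.03
position: [0.4038, -0.1832, 0.2089]
tool_rot: [-1.571, 0.001, -0.001]
force: [1.6, -0.9, 0.1]
grip_width: 0.0685
dx 0.3 dy 145.1 dz 0.2 yaw -0.000 | cur [ 0.4062 -0.1832  0.2091] [-1.571 -0.    -0.   ]
```

View pics/d4.png

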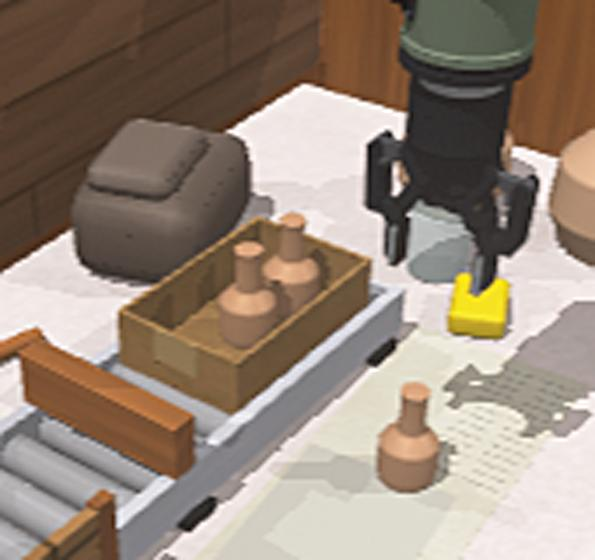

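View pics/d2.png

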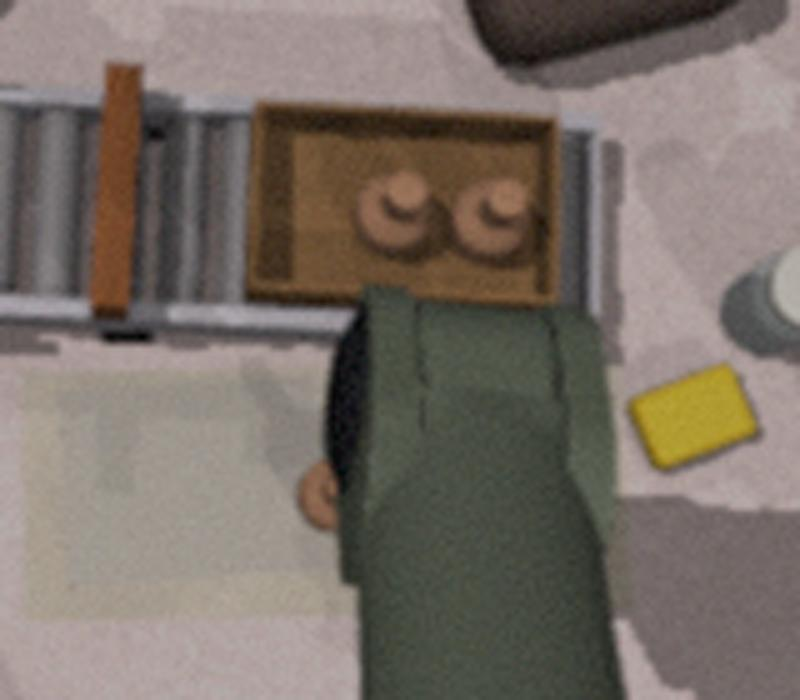

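Vase A unmoved (top (297,219), side (306,177)). Grasp it.

```bash
python3 -m crank '[{"hand":0.2,"dx":0,"dy":40,"dz":0,"yaw":0},{"hand":0.2,"dx":0,"dy":80,"dz":0,"yaw":0},{"hand":0.2,"dx":0,"dy":115,"dz":0,"yaw":0},{"hand":0.2,"dx":0,"dy":135,"dz":0,"yaw":0},{"hand":0.2,"dx":0,"dy":142,"dz":0,"yaw":0},{"hand":0.3,"dx":0,"dy":143,"dz":0,"yaw":0},{"hand":0.5,"dx":0,"dy":143,"dz":0,"yaw":0},{"hand":0.7,"dx":0,"dy":143,"dz":0,"yaw":0},{"hand":1,"dx":0,"dy":143,"dz":0,"yaw":0},{"hand":1,"dx":0,"dy":143,"dz":0,"yaw":0},{"hand":1,"dx":0,"dy":143,"dz":0,"yaw":0},{"hand":1,"dx":0,"dy":143,"dz":0,"yaw":0}]' 25
python3 -m crank '[{"hand":1,"dx":0,"dy":0,"dz":0,"yaw":0},{"hand":1,"dx":0,"dy":-3,"dz":0,"yaw":0},{"hand":1,"dx":0,"dy":-30,"dz":0,"yaw":0},{"hand":1,"dx":0,"dy":-70,"dz":0,"yaw":0},{"hand":1,"dx":0,"dy":-110,"dz":0,"yaw":0},{"hand":1,"dx":0,"dy":-130,"dz":0,"yaw":0},{"hand":1,"dx":0,"dy":-138,"dz":0,"yaw":0},{"hand":1,"dx":0,"dy":-138,"dz":0,"yaw":0}]'
python3 - <<'E'
from lib import *
go([.6115,-.152,.2],0)
s=grab('side','side12')
crop(s,190,60,360,220,3.5,'d4')
E
```

```text
clock: 13.13
position: [0.4067, -0.1834, 0.0674]
tool_rot: [-1.572, -0.003, -0.0]
force: [2.0, 0.1, 8.0]
grip_width: 0.0262
clock: 13.8
position: [0.4061, -0.1836, 0.206]
tool_rot: [-1.573, -0.003, -0.001]
force: [-0.3, 0.1, -1.8]
grip_width: 0.0261
dx 205.4 dy 6.0 dz 31.8 yaw -0.001 | cur [ 0.4061 -0.1836  0.206 ] [-1.573e+00 -3.000e-03 -1.000e-03]
```

View pics/d4.png

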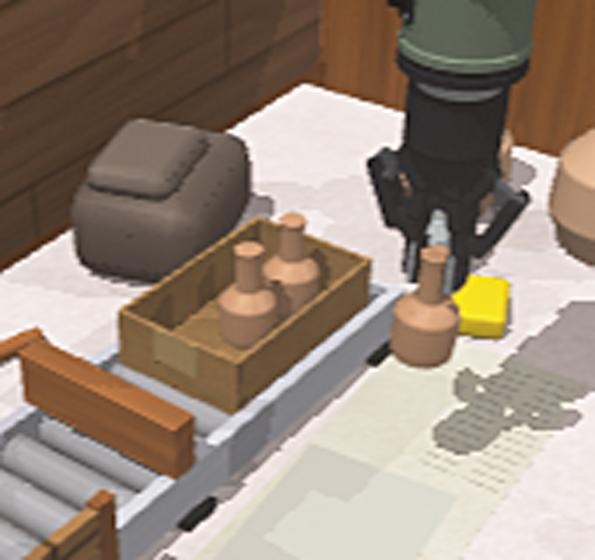

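```bash
python3 -m crank '[{"hand":1,"dx":20,"dy":-3,"dz":3,"yaw":0},{"hand":1,"dx":50,"dy":-3,"dz":8,"yaw":0},{"hand":1,"dx":85,"dy":-3,"dz":13,"yaw":0},{"hand":1,"dx":120,"dy":-3,"dz":18,"yaw":0},{"hand":1,"dx":155,"dy":-3,"dz":24,"yaw":0},{"hand":1,"dx":185,"dy":-3,"dz":28,"yaw":0},{"hand":1,"dx":200,"dy":-3,"dz":30,"yaw":0},{"hand":1,"dx":205,"dy":-3,"dz":31,"yaw":0},{"hand":1,"dx":205,"dy":0,"dz":31,"yaw":0},{"hand":1,"dx":205,"dy":0,"dz":31,"yaw":0}]'
python3 - <<'E'
from lib import *
go([.611,-.152,.124],0)
s=grab('side','side13')
crop(s,190,60,360,220,3.5,'d4')
E
```

```text
clock: 14.68
position: [0.6091, -0.152, 0.2023]
tool_rot: [-1.571, 0.003, 0.0]
force: [-0.1, -0.2, -2.0]
grip_width: 0.0258
dx 1.9 dy 78.3 dz 0.0 yaw 0.000 | cur [ 0.6091 -0.152   0.2023] [-1.571  0.003  0.   ]
```

View pics/d4.png

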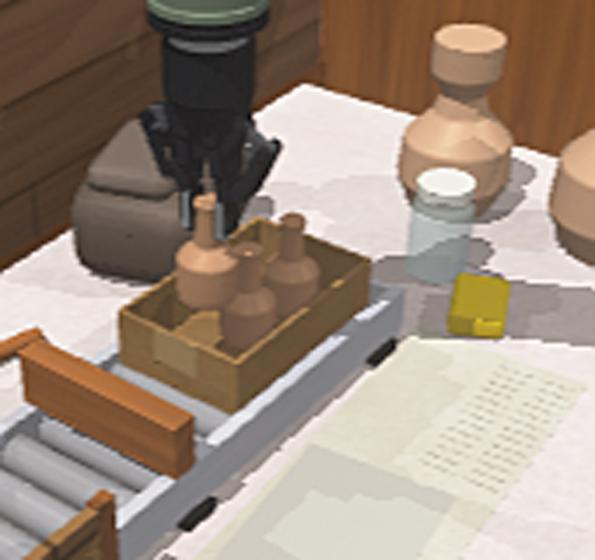

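```bash
python3 -m crank '[{"hand":1,"dx":0,"dy":20,"dz":0,"yaw":0},{"hand":1,"dx":0,"dy":45,"dz":0,"yaw":0},{"hand":1,"dx":0,"dy":62,"dz":0,"yaw":0},{"hand":1,"dx":0,"dy":70,"dz":0,"yaw":0},{"hand":1,"dx":0,"dy":74,"dz":0,"yaw":0},{"hand":1,"dx":0,"dy":77,"dz":0,"yaw":0},{"hand":1,"dx":0,"dy":79,"dz":0,"yaw":0},{"hand":1,"dx":0,"dy":80,"dz":0,"yaw":0},{"hand":1,"dx":0,"dy":81,"dz":0,"yaw":0},{"hand":1,"dx":0,"dy":81,"dz":0,"yaw":0}]'
```

```text
clock: 15.57
position: [0.6108, -0.1521, 0.1237]
tool_rot: [-1.571, -0.001, -0.0]
force: [0.2, 0.1, -0.9]
grip_width: 0.0262
```

```bash
python3 -m crank '[{"hand":1,"dx":0,"dy":1,"dz":0,"yaw":0},{"hand":1,"dx":0,"dy":2,"dz":0,"yaw":0},{"hand":1,"dx":0,"dy":2,"dz":0,"yaw":0},{"hand":1,"dx":0,"dy":2,"dz":0,"yaw":0}]'
```

```text
clock: 15.9
position: [0.6116, -0.152, 0.1223]
tool_rot: [-1.571, -0.002, -0.0]
force: [1.5, 0.3, 8.0]
grip_width: 0.0263
```

```bash
python3 -m crank '[{"hand":0.6,"dx":0,"dy":-1,"dz":0,"yaw":0},{"hand":0.5,"dx":0,"dy":-1,"dz":0,"yaw":0},{"hand":0.4,"dx":0,"dy":-1,"dz":0,"yaw":0},{"hand":0.3,"dx":0,"dy":-1,"dz":0,"yaw":0},{"hand":0.3,"dx":0,"dy":-20,"dz":0,"yaw":0},{"hand":0.3,"dx":0,"dy":-50,"dz":0,"yaw":0},{"hand":0.3,"dx":0,"dy":-80,"dz":0,"yaw":0},{"hand":0.3,"dx":0,"dy":-110,"dz":0,"yaw":0}]'
python3 - <<'E'
from lib import *
s=grab('side','side14')
crop(s,90,60,290,220,3.5,'d4')
t=grab('top','top14')
crop(t,200,110,360,230,5,'d2')
E
```

```text
clock: 16.57
position: [0.6103, -0.1519, 0.2324]
tool_rot: [-1.57, 0.001, 0.0]
force: [0.4, -0.6, -0.3]
grip_width: 0.0597
```

View pics/d4.png

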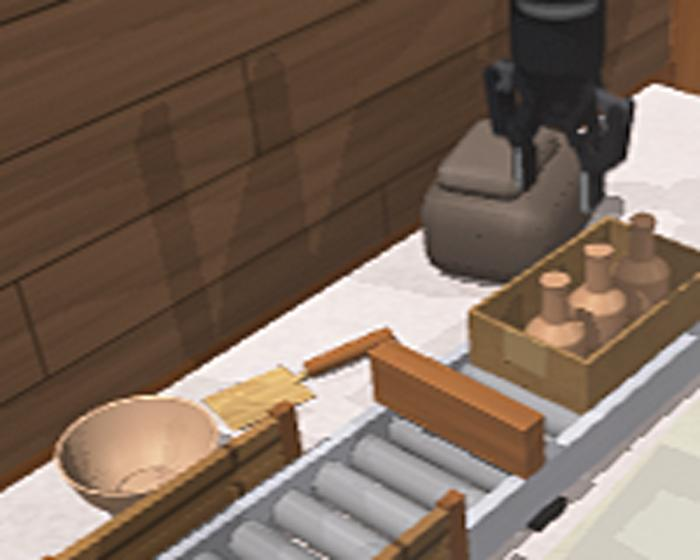

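View pics/d2.png

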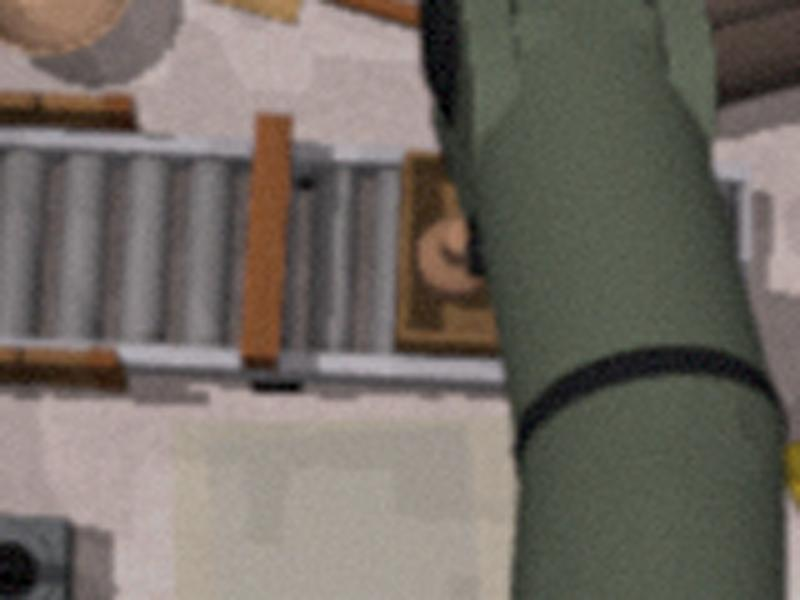

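Run:
```python
from lib import *
t=cv2.imread('pics/top14.png'); h=cv2.cvtColor(t,cv2.COLOR_BGR2HSV)
print(h[158,254],h[135,254],h[180,252])
m=cv2.inRange(h,(5,130,70),(14,255,255)); m2=np.zeros_like(m); m2[125:195,243:265]=m[125:195,243:265]
c=max(cv2.findContours(m2,cv2.RETR_EXTERNAL,cv2.CHAIN_APPROX_NONE)[0],key=cv2.contourArea)
r=cv2.minAreaRect(c); b=cv2.boxPoints(r); print(r)
P=np.array([plane('top',p,.117)[:2] for p in b]);print(P.round(4),P.mean(0))
# side edges fit
for nm,z in(('h',.117),):
    ys,xs=np.where(m2>0); L=[];Rr=[]
    for y in range(137,178):
        x=xs[ys==y]
        if len(x): L.append(plane('top',(x.min()-.5,y),z)[:2]);Rr.append(plane('top',(x.max()+.5,y),z)[:2])
    for a in(L,Rr):
        a=np.array(a);k=np.polyfit(a[:,0],a[:,1],1);print(k,np.polyval(k,.615))
go([.6156,-.0146,.23],-np.pi/2)
```

```text
[ 13 167 127] [ 12 155 132] [ 12 169 115]
((252.8584442138672, 157.1239013671875), (7.184051990509033, 48.15975570678711), 3.814074993133545)
[[ 0.5289  0.0024]
 [ 0.7057 -0.0045]
 [ 0.7045 -0.0305]
 [ 0.5278 -0.023 ]] [ 0.61670271 -0.01389451]
[-0.04567334  0.026468  ] -0.001621101114021379
[-0.03588425 -0.00465653] -0.026725346463133275
dx 3.1 dy 5.9 dz 137.6 yaw 1.570 | cur [ 0.6125 -0.1522  0.2359] [-1.572 -0.006 -0.   ]
```

Run:
```python
from lib import *
print(bot.observe()['qpos'].round(2))
go([.6165,-.014,.2],-np.pi/2-.041)
```

```text
[ 0.48  0.56 -0.49  1.57  0.29  1.08 -0.09]
dx 4.0 dy 35.9 dz 138.2 yaw -1.530 | cur [ 0.6125 -0.1522  0.2359] [-1.572 -0.006 -0.   ]
```

```bash
python3 -m crank '[{"hand":0.3,"dx":0,"dy":0,"dz":15,"yaw":-0.12},{"hand":0.3,"dx":1,"dy":0,"dz":40,"yaw":-0.24},{"hand":0.3,"dx":2,"dy":0,"dz":65,"yaw":-0.36},{"hand":0.3,"dx":3,"dy":0,"dz":90,"yaw":-0.48},{"hand":0.3,"dx":4,"dy":0,"dz":115,"yaw":-0.6},{"hand":0.3,"dx":4,"dy":0,"dz":130,"yaw":-0.72},{"hand":0.3,"dx":4,"dy":0,"dz":138,"yaw":-0.84},{"hand":0.3,"dx":4,"dy":0,"dz":138,"yaw":-0.96},{"hand":0.3,"dx":4,"dy":0,"dz":138,"yaw":-1.08},{"hand":0.3,"dx":4,"dy":0,"dz":138,"yaw":-1.2},{"hand":0.3,"dx":4,"dy":0,"dz":138,"yaw":-1.32},{"hand":0.3,"dx":4,"dy":0,"dz":138,"yaw":-1.44}]'
python3 -m crank '[{"hand":0.3,"dx":0,"dy":0,"dz":0,"yaw":-0.09},{"hand":0.3,"dx":0,"dy":0,"dz":0,"yaw":-0.09}]'
python3 - <<'E'
from lib import *
print(bot.observe()['qpos'].round(2))
go([.6165,-.014,.2],np.pi/2-.041)
s=grab('side','side15')
crop(s,90,60,290,220,3.5,'d4')
E
```

```text
clock: 17.67
position: [0.6145, -0.014, 0.2309]
tool_rot: [-1.571, -0.0, 1.446]
force: [-0.2, -0.1, -0.3]
grip_width: 0.0597
clock: 17.83
position: [0.6145, -0.0142, 0.2307]
tool_rot: [-1.57, -0.0, 1.534]
force: [0.5, -0.1, -0.7]
grip_width: 0.0599
[ 0.49  0.64 -0.87  1.6   0.52  1.15  1.03]
dx 0.3 dy 30.7 dz -2.0 yaw 0.005 | cur [ 0.6145 -0.0142  0.2307] [-1.57  -0.     1.534]
```

View pics/d4.png

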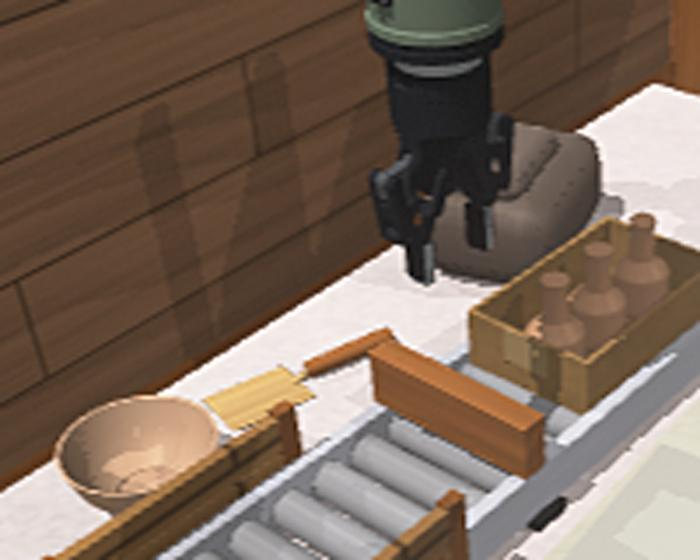

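```bash
python3 -m crank '[{"hand":0.2,"dx":0,"dy":35,"dz":-2,"yaw":0},{"hand":0.2,"dx":0,"dy":75,"dz":-2,"yaw":0},{"hand":0.2,"dx":0,"dy":110,"dz":-2,"yaw":0},{"hand":0.2,"dx":0,"dy":133,"dz":-2,"yaw":0},{"hand":0.2,"dx":0,"dy":143,"dz":-2,"yaw":0},{"hand":0.3,"dx":0,"dy":145,"dz":-2,"yaw":0},{"hand":0.5,"dx":0,"dy":145,"dz":-2,"yaw":0},{"hand":0.7,"dx":0,"dy":145,"dz":-2,"yaw":0},{"hand":1,"dx":0,"dy":145,"dz":-2,"yaw":0},{"hand":1,"dx":0,"dy":145,"dz":-2,"yaw":0},{"hand":1,"dx":0,"dy":145,"dz":-2,"yaw":0},{"hand":1,"dx":0,"dy":145,"dz":-2,"yaw":0}]' 30
python3 -m crank '[{"hand":1,"dx":0,"dy":0,"dz":0,"yaw":0},{"hand":1,"dx":0,"dy":-2,"dz":0,"yaw":0},{"hand":1,"dx":0,"dy":-10,"dz":0,"yaw":0},{"hand":1,"dx":0,"dy":-20,"dz":0,"yaw":0},{"hand":1,"dx":0,"dy":-20,"dz":0,"yaw":0}]'
python3 - <<'E'
from lib import *
s=grab('side','side16')
crop(s,90,60,290,220,3.5,'d4')
go([.6165,-.014,.2],np.pi/2-.041)
E
```

```text
clock: 18.88
position: [0.6175, -0.014, 0.088]
tool_rot: [-1.573, 0.0, 1.529]
force: [-1.5, -0.0, 9.0]
grip_width: 0.0277
clock: 19.3
position: [0.6176, -0.014, 0.1088]
tool_rot: [-1.573, -0.0, 1.53]
force: [0.0, 0.7, -1.0]
grip_width: 0.0275
dx 0.1 dy -92.2 dz 0.8 yaw -0.000 | cur [ 0.6173 -0.0141  0.1078] [-1.573  0.     1.53 ]
```

View pics/d4.png

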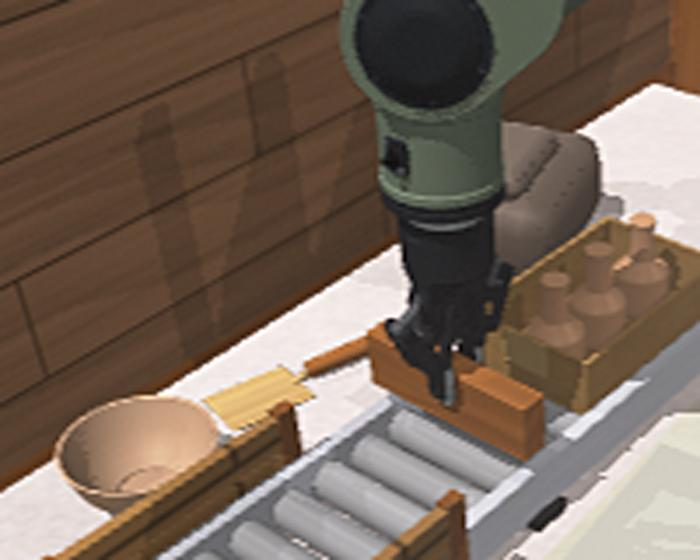

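Run:
```python
from lib import *
t=cv2.imread('pics/top14.png');s=cv2.imread('pics/side14.png')
crop(t,135,185,225,265,8,'e1');crop(s,165,225,285,355,4.6,'e2')
```

```text
(no output)
```

View pics/e1.png

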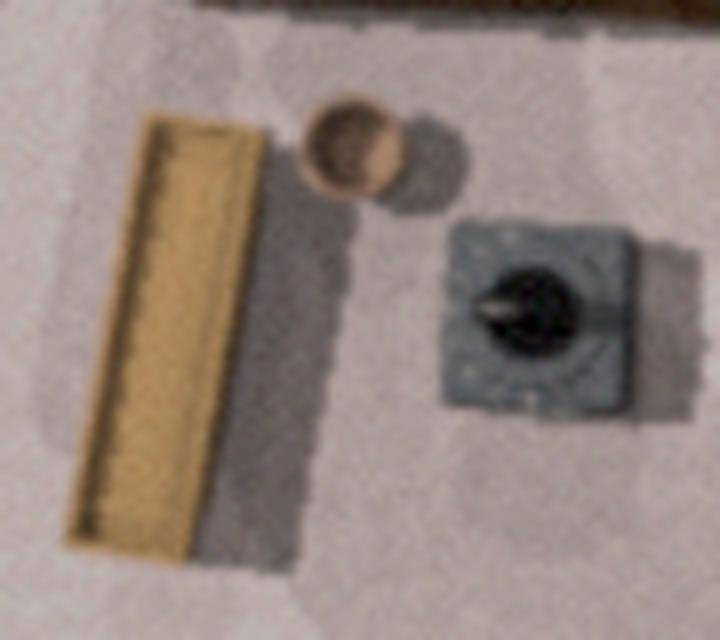

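View pics/e2.png

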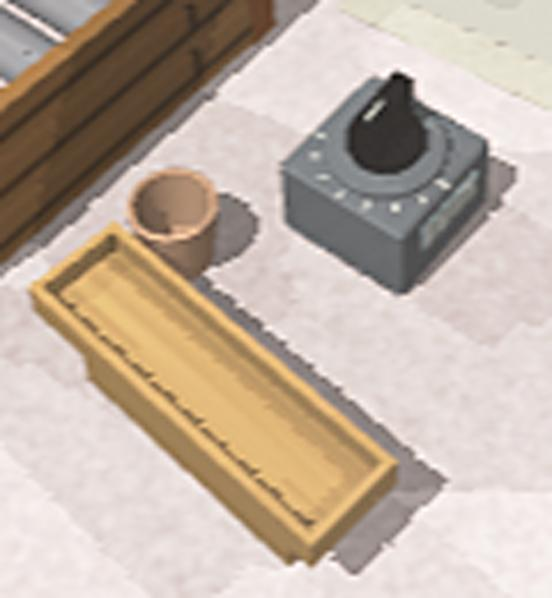

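Run:
```python
from lib import *
m=lambda p,x0,y0,s:(x0+(p[0]+.5)/s-.5, y0+(p[1]+.5)/s-.5)
T=[(143,112),(268,128),(188,565),(66,545)];S=[(30,288),(115,222),(398,465),(298,548)]
T=[m(p,135,185,8) for p in T];S=[m(p,165,225,4.6) for p in S]
A=np.array([tri(a,b)[0] for a,b in zip(T,S)]);print(A.round(4),A.mean(0).round(4))
B=np.array([plane('top',a,.064) for a in T]);print(B[:,:2].round(4),B.mean(0).round(4))
C=np.array([plane('side',a,.064) for a in S]);print(C[:,:2].round(4),C.mean(0).round(4))
for Q in(A,B,C):
    v=Q[0]+Q[1]-Q[2]-Q[3]; print(np.arctan2(v[1],v[0]), np.linalg.norm(v)/2)
go([.4,.1,.22],np.pi/2-.128)
print(bot.observe()['qpos'].round(2))
```

```text
[[0.4655 0.349  0.0651]
 [0.4603 0.2928 0.0624]
 [0.2624 0.3168 0.0604]
 [0.2724 0.3734 0.0596]] [0.3651 0.333  0.0619]
[[0.4648 0.3487]
 [0.4588 0.2915]
 [0.2618 0.3155]
 [0.2694 0.3703]] [0.3637 0.3315 0.064 ]
[[0.4671 0.349 ]
 [0.4608 0.2942]
 [0.2619 0.3188]
 [0.2741 0.3766]] [0.366  0.3346 0.064 ]
-0.12306916553279307 0.19702731079908375
-0.11583009002476197 0.19755274568794742
-0.13207323277010213 0.1976897585346112
dx 105.1 dy -112.2 dz 221.8 yaw 0.087 | cur [ 0.6173 -0.0141  0.1078] [-1.573  0.     1.53 ]
[ 0.43  0.78 -0.78  1.69  0.65  0.95  0.93]
```

```bash
python3 -m crank '[{"hand":1,"dx":0,"dy":-30,"dz":0,"yaw":0},{"hand":1,"dx":0,"dy":-65,"dz":0,"yaw":0},{"hand":1,"dx":0,"dy":-95,"dz":0,"yaw":0},{"hand":1,"dx":0,"dy":-110,"dz":0,"yaw":0},{"hand":1,"dx":0,"dy":-112,"dz":0,"yaw":0}]'
python3 - <<'E'
from lib import *
go([.3655,.333,.22],np.pi/2-.124)
print(bot.observe()['qpos'].round(2))
E
```

```text
clock: 19.77
position: [0.6177, -0.0139, 0.2216]
tool_rot: [-1.575, 0.0, 1.53]
force: [1.0, -0.5, -1.1]
grip_width: 0.0272
dx 336.2 dy 1.6 dz 266.3 yaw 0.083 | cur [ 0.6177 -0.0139  0.2216] [-1.575  0.     1.53 ]
[ 0.48  0.65 -0.86  1.6   0.53  1.14  1.02]
```

```bash
python3 -m crank '[{"hand":1,"dx":17,"dy":0,"dz":13,"yaw":0},{"hand":1,"dx":42,"dy":0,"dz":33,"yaw":0.01},{"hand":1,"dx":69,"dy":0,"dz":55,"yaw":0.02},{"hand":1,"dx":96,"dy":0,"dz":76,"yaw":0.03},{"hand":1,"dx":123,"dy":0,"dz":97,"yaw":0.04},{"hand":1,"dx":150,"dy":0,"dz":119,"yaw":0.05},{"hand":1,"dx":177,"dy":0,"dz":140,"yaw":0.06},{"hand":1,"dx":204,"dy":0,"dz":162,"yaw":0.07},{"hand":1,"dx":231,"dy":0,"dz":183,"yaw":0.08},{"hand":1,"dx":256,"dy":0,"dz":203,"yaw":0.083},{"hand":1,"dx":275,"dy":0,"dz":218,"yaw":0.083},{"hand":1,"dx":285,"dy":0,"dz":226,"yaw":0.083}]'
python3 - <<'E'
from lib import *
go([.3655,.333,.22],np.pi/2-.124)
print(bot.observe()['qpos'].round(2))
E
```

```text
clock: 20.77
position: [0.4001, 0.2821, 0.2179]
tool_rot: [-1.57, -0.0, 1.45]
force: [0.1, 0.8, -1.4]
grip_width: 0.0279
dx 46.4 dy -2.1 dz 40.5 yaw 0.003 | cur [0.4001 0.2821 0.2179] [-1.57 -0.    1.45]
[-0.02  0.46 -0.94  1.93  0.45  0.98  0.28]
```

```bash
python3 -m crank '[{"hand":1,"dx":20,"dy":5,"dz":17,"yaw":0},{"hand":1,"dx":38,"dy":10,"dz":33,"yaw":0},{"hand":1,"dx":46,"dy":20,"dz":40,"yaw":0},{"hand":1,"dx":46,"dy":40,"dz":40,"yaw":0},{"hand":1,"dx":46,"dy":60,"dz":40,"yaw":0},{"hand":1,"dx":46,"dy":80,"dz":40,"yaw":0},{"hand":1,"dx":46,"dy":90,"dz":40,"yaw":0},{"hand":1,"dx":46,"dy":90,"dz":40,"yaw":0}]'
python3 - <<'E'
from lib import *
go([.3655,.333,.077],np.pi/2-.124)
s=grab('side','side17');t=grab('top','top17')
crop(t,115,165,235,265,6.5,'e1');crop(s,145,195,285,355,3.7,'e2')
E
```

```text
clock: 21.43
position: [0.3675, 0.3296, 0.1263]
tool_rot: [-1.568, 0.002, 1.447]
force: [0.8, -0.7, -1.5]
grip_width: 0.0276
dx 3.1 dy 49.3 dz 2.4 yaw 0.001 | cur [0.3675 0.3296 0.1263] [-1.568  0.002  1.447]
```

View pics/e1.png

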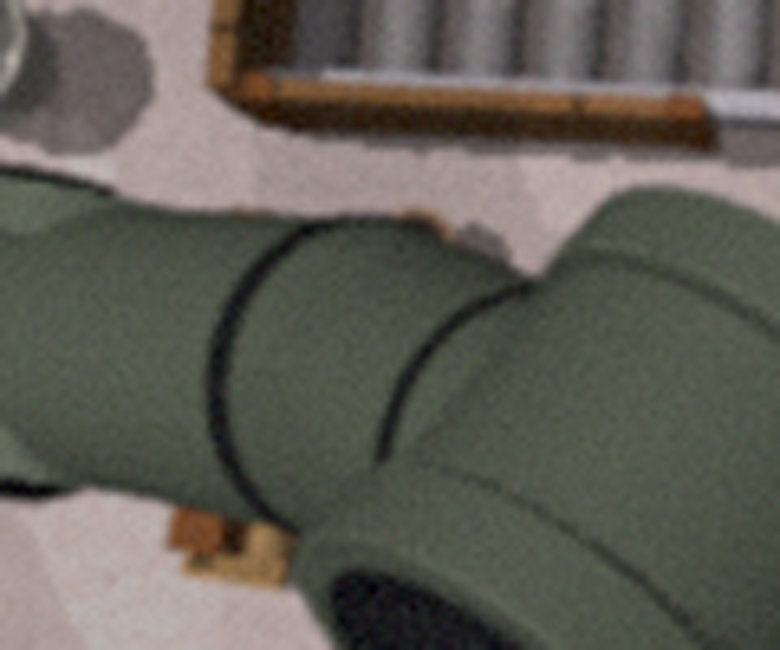

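View pics/e2.png

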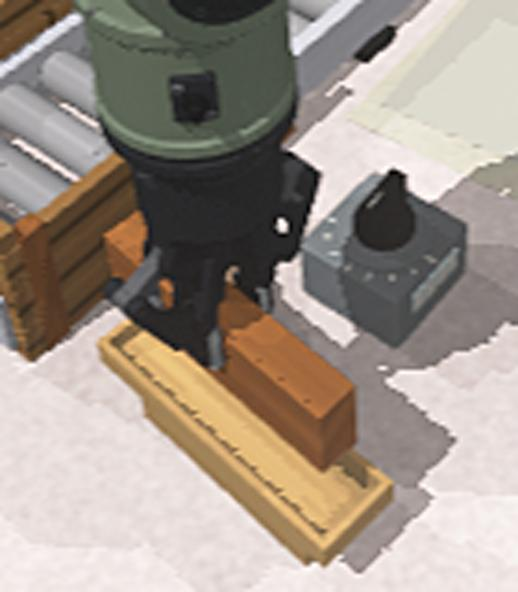

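Run:
```python
from lib import *
m=lambda p,x0,y0,s:(x0+(p[0]+.5)/s-.5, y0+(p[1]+.5)/s-.5)
for p,z in[((320,467),.099),((357,440),.099),((320,410),.155),((357,383),.155)]: print(plane('side',m(p,145,195,3.7),z).round(4))
# expected
c=np.array([.3675-.0007,.3296]);y=1.447-np.pi/2;x=np.array([np.cos(y),np.sin(y)]);n=np.array([-x[1],x[0]])
print(c-.09*x+.014*n,c-.09*x-.014*n)
```

```text
[0.2889 0.3502 0.099 ]
[0.2826 0.3252 0.099 ]
[0.2869 0.3494 0.155 ]
[0.2812 0.3252 0.155 ]
[0.27921749 0.35460609] [0.27576004 0.32682037]
```

Run:
```python
from lib import *
s=cv2.imread('pics/side17.png')
crop(s,165,240,250,350,7,'e2')
crop(s,165,240,215,290,12,'e3')
```

```text
(no output)
```

View pics/e2.png

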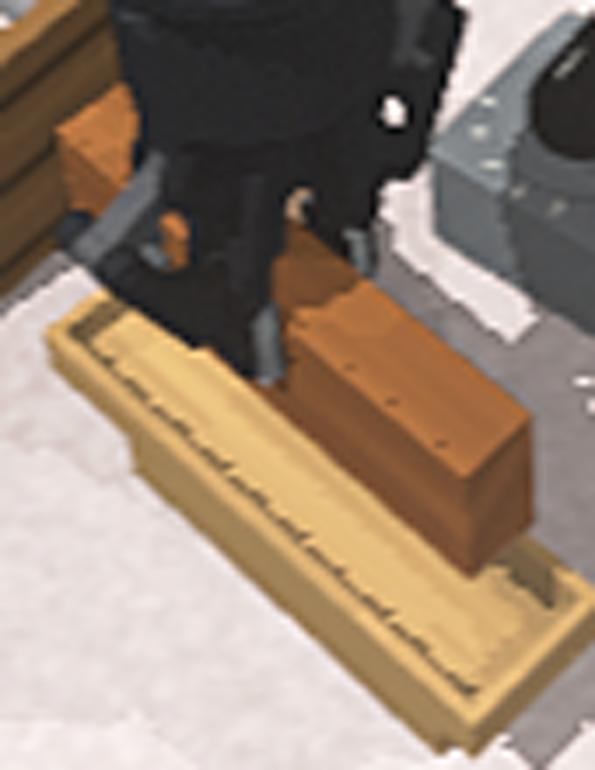

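View pics/e3.png

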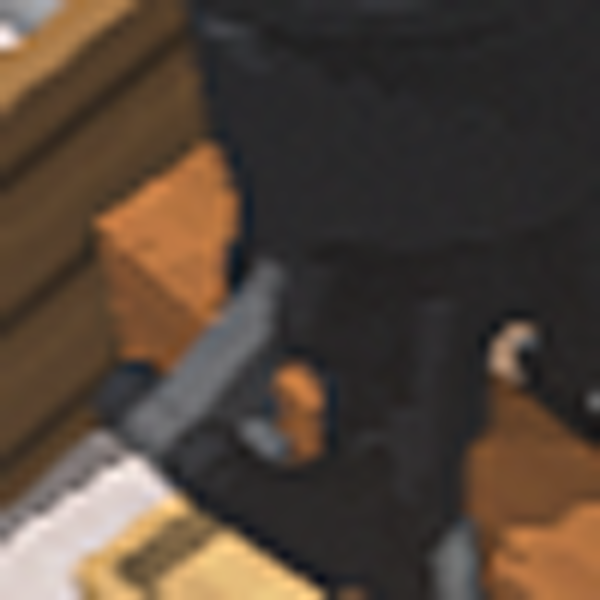

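Run:
```python
from lib import *
m=lambda p,x0,y0,s:(x0+(p[0]+.5)/s-.5, y0+(p[1]+.5)/s-.5)
P=[plane('side',m(p,165,240,7),z) for p,z in[((470,577),.0993),((533,525),.0993),((470,478),.1553),((531,418),.1553)]]
F=plane('side',m((97,222),165,240,12),.1553)
print(np.round(P,4),F.round(4)); 
L=F-P[2];print(np.linalg.norm(L),np.arctan2(L[1],L[0]))
c=(F+P[3])/2;print('centre',c)
```

```text
[[0.2863 0.3516 0.0993]
 [0.2817 0.3277 0.0993]
 [0.2826 0.353  0.1553]
 [0.2806 0.3282 0.1553]] [0.4614 0.3323 0.1553]
0.1799263954620158 -0.11515856853649516
centre [0.37098867 0.33027747 0.1553    ]
```

```bash
python3 -m crank '[{"hand":1,"dx":3,"dy":0,"dz":2,"yaw":0},{"hand":1,"dx":3,"dy":0,"dz":4,"yaw":0},{"hand":1,"dx":3,"dy":0,"dz":4,"yaw":0}]'
python3 - <<'E'
from lib import *
go([.3635,.3333,.077],np.pi/2-.124)
E
```

```text
clock: 21.78
position: [0.3647, 0.3344, 0.1291]
tool_rot: [-1.572, -0.001, 1.447]
force: [1.1, 1.2, -1.4]
grip_width: 0.0278
dx -1.2 dy 52.1 dz 1.0 yaw 0.000 | cur [0.3647 0.3344 0.1291] [-1.572e+00 -1.000e-03  1.447e+00]
```

```bash
python3 -m crank '[{"hand":1,"dx":-1,"dy":10,"dz":1,"yaw":0},{"hand":1,"dx":-1,"dy":22,"dz":1,"yaw":0},{"hand":1,"dx":-1,"dy":32,"dz":1,"yaw":0},{"hand":1,"dx":-1,"dy":38,"dz":1,"yaw":0},{"hand":1,"dx":-1,"dy":40,"dz":1,"yaw":0},{"hand":1,"dx":-1,"dy":40,"dz":1,"yaw":0}]'
python3 - <<'E'
from lib import *
go([.3635,.3333,.077],np.pi/2-.124)
s=grab('side','side18')
crop(s,165,240,250,350,7,'e2')
E
```

```text
clock: 22.28
position: [0.3633, 0.333, 0.0875]
tool_rot: [-1.57, 0.001, 1.447]
force: [0.3, -0.8, -1.4]
grip_width: 0.0276
dx 0.4 dy 10.5 dz -0.1 yaw 0.001 | cur [0.3633 0.333  0.0875] [-1.570e+00  1.000e-03  1.447e+00]
```

View pics/e2.png

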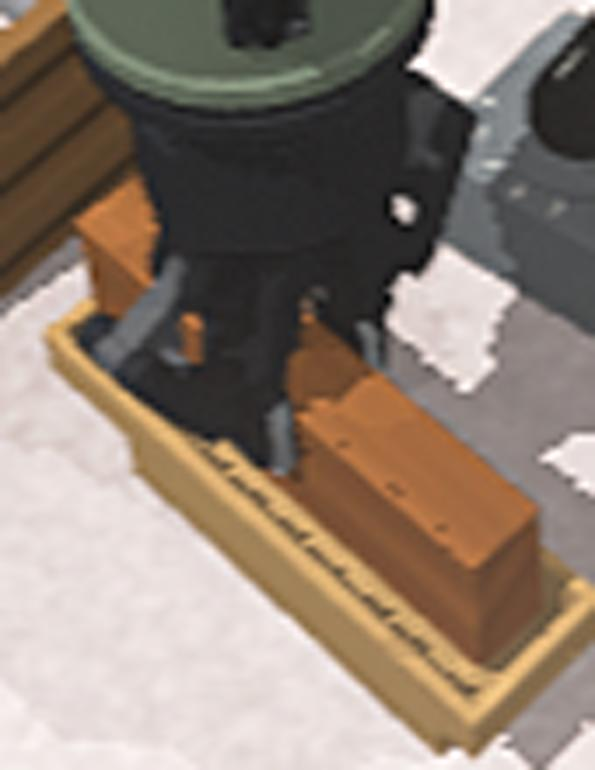

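```bash
python3 -m crank '[{"hand":1,"dx":0,"dy":3,"dz":0,"yaw":0},{"hand":1,"dx":0,"dy":6,"dz":0,"yaw":0},{"hand":1,"dx":0,"dy":8,"dz":0,"yaw":0},{"hand":1,"dx":0,"dy":9,"dz":0,"yaw":0},{"hand":1,"dx":0,"dy":9,"dz":0,"yaw":0}]'
```

```text
clock: 22.75
position: [0.3637, 0.333, 0.0791]
tool_rot: [-1.571, 0.0, 1.447]
force: [-0.7, -0.8, -2.0]
grip_width: 0.0277
```

```bash
python3 -m crank '[{"hand":1,"dx":0,"dy":1,"dz":0,"yaw":0},{"hand":1,"dx":0,"dy":2,"dz":0,"yaw":0},{"hand":1,"dx":0,"dy":3,"dz":0,"yaw":0},{"hand":1,"dx":0,"dy":3,"dz":0,"yaw":0}]'
python3 - <<'E'
from lib import *
s=grab('side','side19')
crop(s,165,240,250,350,7,'e2')
E
```

```text
clock: 23.08
position: [0.3638, 0.3331, 0.077]
tool_rot: [-1.572, 0.0, 1.447]
force: [-4.4, -5.2, 19.6]
grip_width: 0.0276
```

View pics/e2.png

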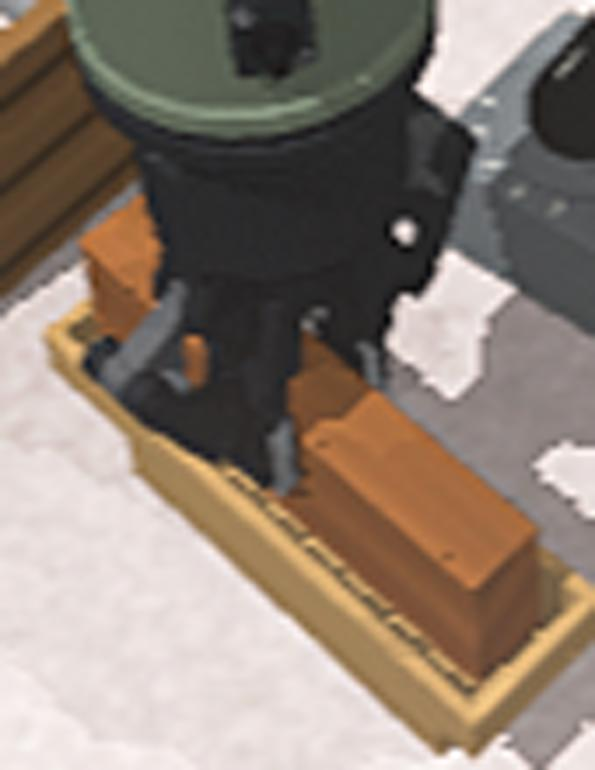

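```bash
python3 -m crank '[{"hand":1,"dx":0,"dy":-2,"dz":0,"yaw":0},{"hand":0.6,"dx":0,"dy":-2,"dz":0,"yaw":0},{"hand":0.5,"dx":0,"dy":-2,"dz":0,"yaw":0},{"hand":0.4,"dx":0,"dy":-2,"dz":0,"yaw":0},{"hand":0.4,"dx":0,"dy":-15,"dz":0,"yaw":0},{"hand":0.4,"dx":0,"dy":-45,"dz":0,"yaw":0},{"hand":0.4,"dx":0,"dy":-80,"dz":0,"yaw":0},{"hand":0.4,"dx":0,"dy":-120,"dz":0,"yaw":0},{"hand":0.4,"dx":0,"dy":-150,"dz":0,"yaw":0},{"hand":0.4,"dx":0,"dy":-160,"dz":0,"yaw":0}]'
python3 - <<'E'
from lib import *
s=grab('side','side20')
crop(s,90,150,270,350,3,'e2')
go([.62,.1,.25],0);go([.62,.1,.25],np.pi)
print(bot.observe()['qpos'].round(2))
E
```

```text
clock: 23.97
position: [0.3643, 0.3343, 0.2402]
tool_rot: [-1.574, -0.003, 1.447]
force: [0.8, 0.9, 0.6]
grip_width: 0.0515
dx -200.7 dy -10.0 dz -282.4 yaw 1.447 | cur [0.3646 0.3341 0.24  ] [-1.574 -0.003  1.447]
dx -200.7 dy -10.0 dz -282.4 yaw 1.447 | cur [0.3646 0.3341 0.24  ] [-1.574 -0.003  1.447]
[-0.13  0.44 -0.97  1.9   0.43  1.02  0.17]
```

View pics/e2.png

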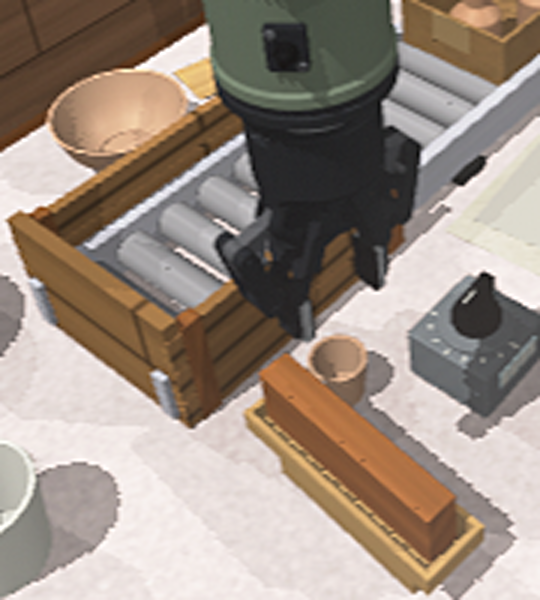

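```bash
python3 - <<'E'
from lib import *
go([.609,-.355,.25],0)
print(plane('top',(391,178),.11))
E
python3 -m crank '[{"hand":0.6,"dx":-20,"dy":-5,"dz":-10,"yaw":0.06},{"hand":0.8,"dx":-48,"dy":-10,"dz":-24,"yaw":0.16},{"hand":1,"dx":-78,"dy":-10,"dz":-40,"yaw":0.27},{"hand":1,"dx":-108,"dy":-10,"dz":-55,"yaw":0.38},{"hand":1,"dx":-138,"dy":-10,"dz":-70,"yaw":0.49},{"hand":1,"dx":-168,"dy":-10,"dz":-86,"yaw":0.6},{"hand":1,"dx":-198,"dy":-10,"dz":-101,"yaw":0.71},{"hand":1,"dx":-228,"dy":-10,"dz":-116,"yaw":0.82},{"hand":1,"dx":-258,"dy":-10,"dz":-132,"yaw":0.93},{"hand":1,"dx":-288,"dy":-10,"dz":-147,"yaw":1.04},{"hand":1,"dx":-310,"dy":-10,"dz":-158,"yaw":1.15},{"hand":1,"dx":-325,"dy":-10,"dz":-166,"yaw":1.25}]'
python3 - <<'E'
from lib import *
go([.609,-.355,.25],0)
print(bot.observe()['qpos'].round(2))
t=grab('top','top21')
crop(t,140,110,400,240,3,'d2')
E
```

```text
dx -653.5 dy -10.0 dz -327.9 yaw 1.447 | cur [0.3646 0.3341 0.24  ] [-1.574 -0.003  1.447]
[ 0.55347311 -0.51065393  0.11      ]
clock: 25.02
position: [0.4884, -0.013, 0.2453]
tool_rot: [-1.571, 0.001, 0.189]
force: [0.8, -0.5, -0.5]
grip_width: -0.0001
dx 54.3 dy -4.7 dz -358.6 yaw 0.189 | cur [ 0.4884 -0.013   0.2453] [-1.571e+00  1.000e-03  1.890e-01]
[ 0.39  0.34 -0.6   1.91  0.23  0.96 -0.13]
```

View pics/d2.png

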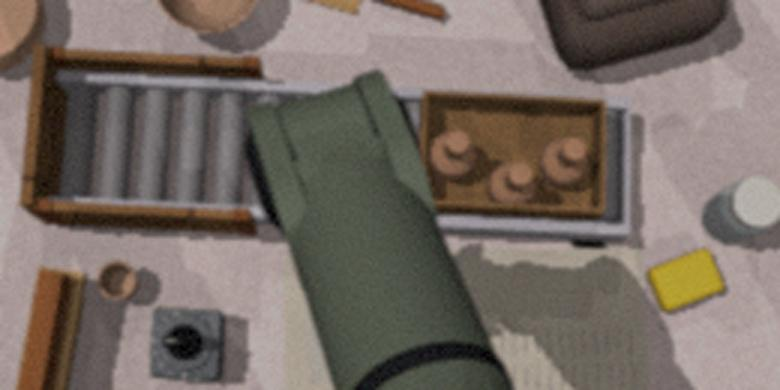

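```bash
python3 -m crank '[{"hand":1,"dx":3,"dy":-5,"dz":-20,"yaw":0.02},{"hand":1,"dx":7,"dy":-5,"dz":-48,"yaw":0.05},{"hand":1,"dx":12,"dy":-5,"dz":-80,"yaw":0.08},{"hand":1,"dx":17,"dy":-5,"dz":-112,"yaw":0.11},{"hand":1,"dx":22,"dy":-5,"dz":-144,"yaw":0.14},{"hand":1,"dx":27,"dy":-5,"dz":-176,"yaw":0.16},{"hand":1,"dx":31,"dy":-5,"dz":-208,"yaw":0.18},{"hand":1,"dx":36,"dy":-5,"dz":-240,"yaw":0.189},{"hand":1,"dx":41,"dy":-5,"dz":-272,"yaw":0.189},{"hand":1,"dx":46,"dy":-5,"dz":-304,"yaw":0.189},{"hand":1,"dx":50,"dy":-5,"dz":-330,"yaw":0.189},{"hand":1,"dx":54,"dy":-5,"dz":-350,"yaw":0.189}]'
python3 - <<'E'
from lib import *
go([.609,-.356,.25],0)
print(bot.observe()['qpos'].round(2))
t=grab('top','top22');s=grab('side','side22')
crop(t,140,110,400,240,3,'d2')
crop(s,190,40,360,200,3.5,'d4')
E
```

```text
clock: 26.07
position: [0.6095, -0.345, 0.2495]
tool_rot: [-1.571, 0.002, 0.007]
force: [0.6, 0.4, 0.2]
grip_width: -0.0002
dx -0.6 dy -0.5 dz -11.0 yaw 0.007 | cur [ 0.6095 -0.345   0.2495] [-1.571  0.002  0.007]
[ 0.68  0.66 -0.43  1.34  0.28  1.2   0.24]
```

View pics/d4.png

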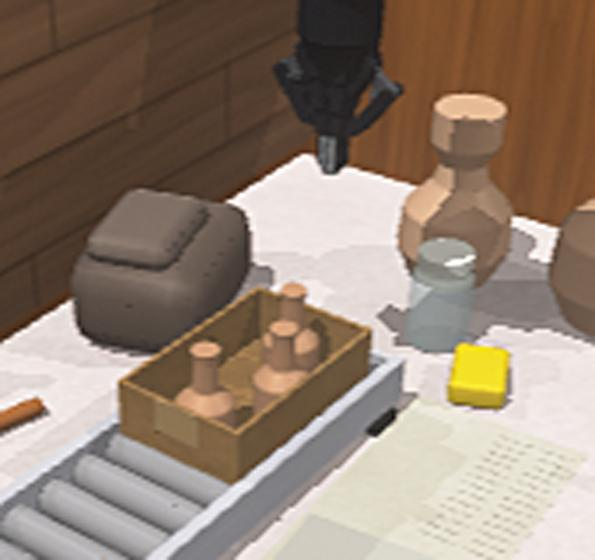

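View pics/d2.png

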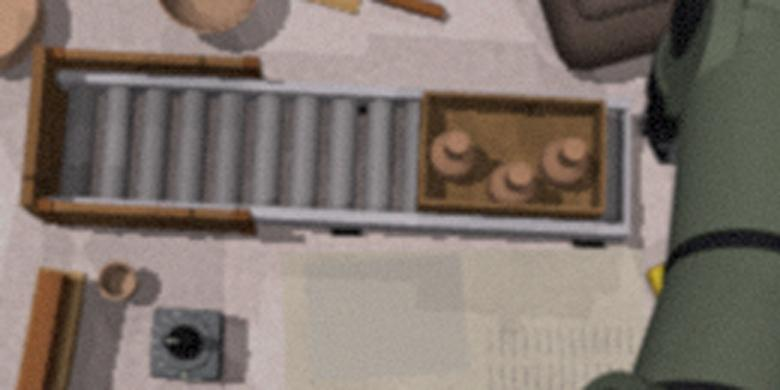

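```bash
python3 -m crank '[{"hand":1,"dx":-1,"dy":10,"dz":-5,"yaw":0.01},{"hand":1,"dx":-1,"dy":40,"dz":-9,"yaw":0.03},{"hand":1,"dx":-1,"dy":75,"dz":-9,"yaw":0.03},{"hand":1,"dx":-1,"dy":105,"dz":-9,"yaw":0.03},{"hand":1,"dx":-1,"dy":120,"dz":-9,"yaw":0.03},{"hand":1,"dx":-1,"dy":125,"dz":-9,"yaw":0.03}]'
python3 - <<'E'
from lib import *
go([.609,-.358,.093],-.025)
s=grab('side','side23')
crop(s,190,40,360,200,3.5,'d4')
E
```

```text
clock: 26.67
position: [0.607, -0.3499, 0.1221]
tool_rot: [-1.568, 0.005, -0.021]
force: [-0.4, -0.5, 1.2]
grip_width: 0.0001
dx 2.2 dy 29.1 dz -8.1 yaw 0.004 | cur [ 0.607  -0.3499  0.1221] [-1.568  0.005 -0.021]
```

View pics/d4.png

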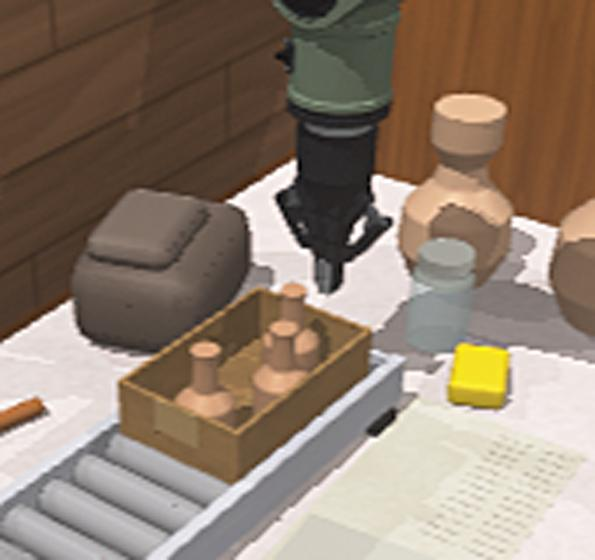

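```bash
python3 -m crank '[{"hand":1,"dx":1,"dy":0,"dz":-4,"yaw":0},{"hand":1,"dx":1,"dy":0,"dz":-5,"yaw":0},{"hand":1,"dx":1,"dy":10,"dz":-5,"yaw":0},{"hand":1,"dx":1,"dy":20,"dz":-5,"yaw":0},{"hand":1,"dx":1,"dy":27,"dz":-5,"yaw":0},{"hand":1,"dx":1,"dy":27,"dz":-5,"yaw":0}]'
python3 - <<'E'
from lib import *
go([.609,-.34,.093],-.025)
s=grab('side','side24')
crop(s,190,40,360,200,3.5,'d4')
t=grab('top','top24')
crop(t,280,120,380,200,8,'d2')
E
```

```text
clock: 27.22
position: [0.6088, -0.3562, 0.0972]
tool_rot: [-1.57, 0.002, -0.022]
force: [-0.2, 0.0, 0.2]
grip_width: -0.0001
dx -0.2 dy 4.2 dz 16.2 yaw 0.003 | cur [ 0.6088 -0.3562  0.0972] [-1.57   0.002 -0.022]
```

View pics/d4.png

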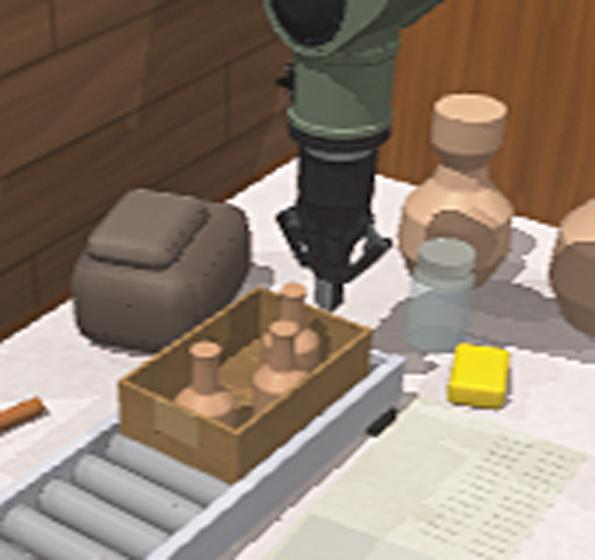

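View pics/d2.png

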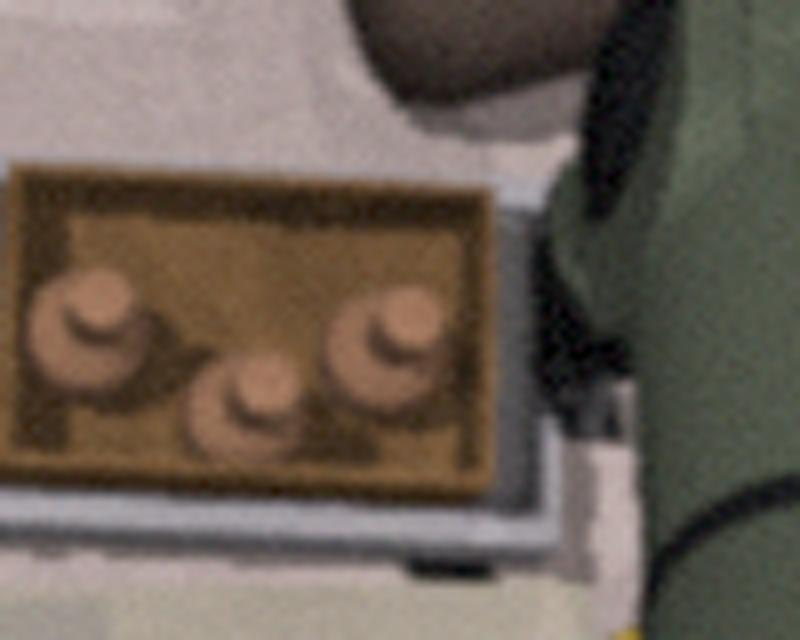

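```bash
python3 -m crank '[{"hand":1,"dx":0,"dy":3,"dz":2,"yaw":0},{"hand":1,"dx":0,"dy":4,"dz":5,"yaw":0},{"hand":1,"dx":0,"dy":4,"dz":8,"yaw":0},{"hand":1,"dx":0,"dy":4,"dz":11,"yaw":0},{"hand":1,"dx":0,"dy":4,"dz":14,"yaw":0},{"hand":1,"dx":0,"dy":4,"dz":17,"yaw":0},{"hand":1,"dx":0,"dy":4,"dz":20,"yaw":0},{"hand":1,"dx":0,"dy":4,"dz":23,"yaw":0},{"hand":1,"dx":0,"dy":4,"dz":26,"yaw":0},{"hand":1,"dx":0,"dy":4,"dz":29,"yaw":0},{"hand":1,"dx":0,"dy":4,"dz":32,"yaw":0},{"hand":1,"dx":0,"dy":4,"dz":36,"yaw":0}]'
python3 - <<'E'
from lib import *
s=grab('side','side25')
crop(s,190,40,360,200,3.5,'d4')
t=grab('top','top25')
crop(t,260,120,380,200,6,'d2')
go([.62,.111,.093],-.025)
E
```

```text
clock: 28.32
position: [0.6105, -0.3206, 0.0953]
tool_rot: [-1.571, -0.0, -0.022]
force: [-0.2, -2.1, 1.2]
grip_width: 0.0004
dx 0.3 dy 2.3 dz 430.7 yaw 0.004 | cur [ 0.6106 -0.3196  0.0953] [-1.57   0.    -0.021]
```

View pics/d4.png

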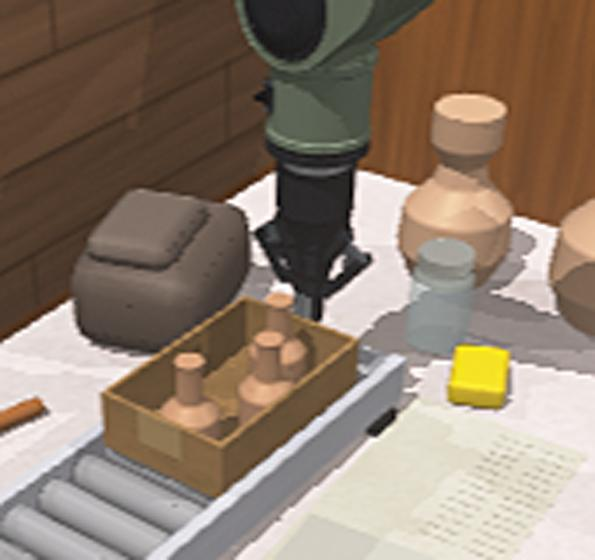

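View pics/d2.png

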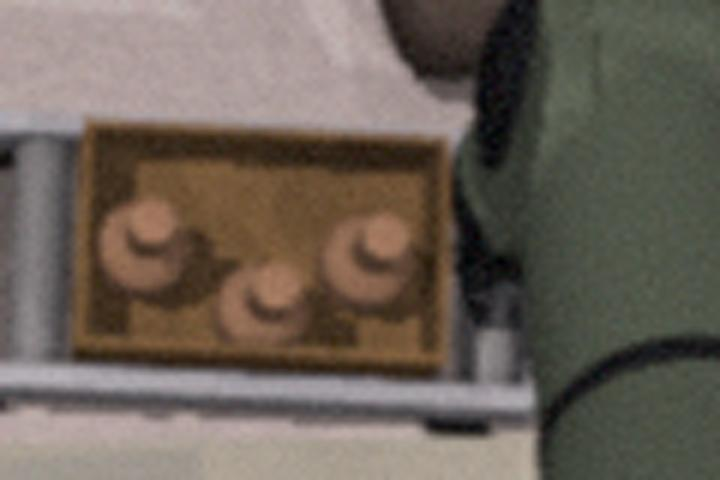

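```bash
python3 -m crank '[{"hand":1,"dx":0,"dy":0,"dz":4,"yaw":0},{"hand":1,"dx":0,"dy":0,"dz":9,"yaw":0},{"hand":1,"dx":0,"dy":0,"dz":15,"yaw":0},{"hand":1,"dx":0,"dy":0,"dz":22,"yaw":0},{"hand":1,"dx":0,"dy":0,"dz":29,"yaw":0},{"hand":1,"dx":0,"dy":0,"dz":36,"yaw":0},{"hand":1,"dx":0,"dy":0,"dz":43,"yaw":0},{"hand":1,"dx":0,"dy":0,"dz":50,"yaw":0},{"hand":1,"dx":0,"dy":0,"dz":57,"yaw":0},{"hand":1,"dx":0,"dy":0,"dz":64,"yaw":0},{"hand":1,"dx":0,"dy":0,"dz":71,"yaw":0},{"hand":1,"dx":0,"dy":0,"dz":78,"yaw":0}]'
python3 -m crank '[{"hand":1,"dx":0,"dy":0,"dz":7,"yaw":0},{"hand":1,"dx":0,"dy":0,"dz":14,"yaw":0},{"hand":1,"dx":0,"dy":0,"dz":21,"yaw":0},{"hand":1,"dx":0,"dy":0,"dz":28,"yaw":0},{"hand":1,"dx":0,"dy":0,"dz":35,"yaw":0},{"hand":1,"dx":0,"dy":0,"dz":42,"yaw":0},{"hand":1,"dx":0,"dy":0,"dz":49,"yaw":0},{"hand":1,"dx":0,"dy":0,"dz":56,"yaw":0},{"hand":1,"dx":0,"dy":0,"dz":63,"yaw":0},{"hand":1,"dx":0,"dy":0,"dz":70,"yaw":0},{"hand":1,"dx":0,"dy":0,"dz":77,"yaw":0},{"hand":1,"dx":0,"dy":0,"dz":84,"yaw":0}]'
python3 - <<'E'
from lib import *
s=grab('side','side26')
crop(s,90,60,330,240,3,'d4')
t=grab('top','top26')
crop(t,140,110,380,220,3.3,'d2')
go([.62,.111,.093],-.025)
print(bot.observe()['qpos'].round(2))
E
```

```text
clock: 29.42
position: [0.6122, -0.242, 0.0953]
tool_rot: [-1.571, -0.0, -0.022]
force: [-1.2, -2.5, -1.1]
grip_width: 0.0003
clock: 30.42
position: [0.6141, -0.1579, 0.0953]
tool_rot: [-1.571, -0.0, -0.022]
force: [0.3, -1.5, -1.5]
grip_width: 0.0
dx 0.3 dy 2.4 dz 267.9 yaw 0.005 | cur [ 0.6143 -0.1569  0.0954] [-1.57 -0.   -0.02]
[ 0.41  0.72 -0.39  1.66  0.35  0.82 -0.15]
```

View pics/d4.png

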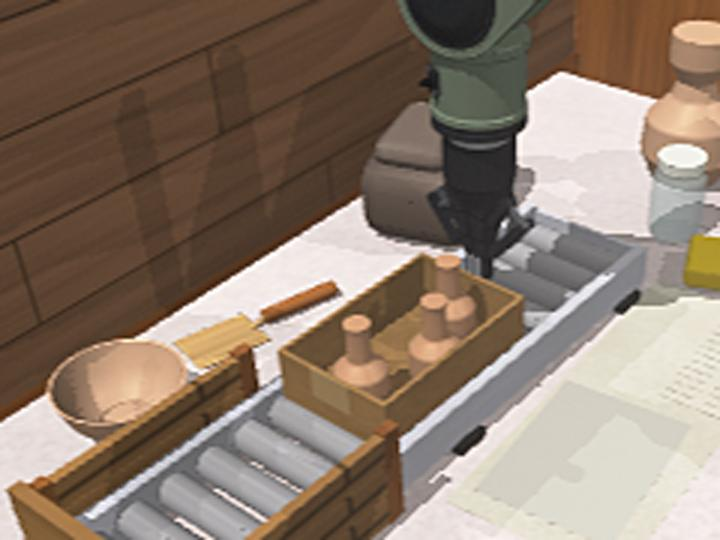

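View pics/d2.png

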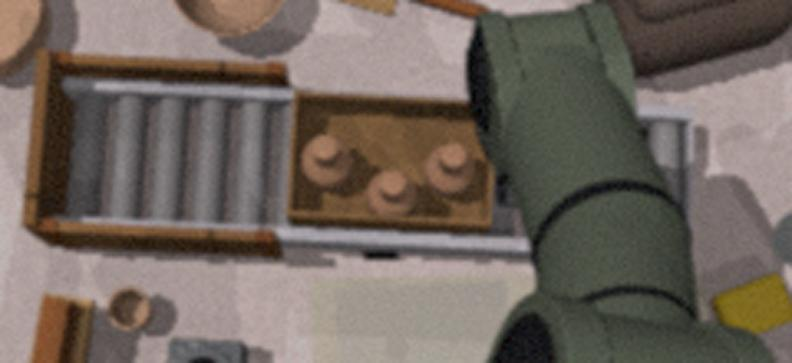

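```bash
python3 -m crank '[{"hand":1,"dx":0,"dy":0,"dz":7,"yaw":0},{"hand":1,"dx":0,"dy":0,"dz":14,"yaw":0},{"hand":1,"dx":0,"dy":0,"dz":21,"yaw":0},{"hand":1,"dx":0,"dy":0,"dz":28,"yaw":0},{"hand":1,"dx":0,"dy":0,"dz":35,"yaw":0},{"hand":1,"dx":0,"dy":0,"dz":42,"yaw":0},{"hand":1,"dx":0,"dy":0,"dz":49,"yaw":0},{"hand":1,"dx":0,"dy":0,"dz":56,"yaw":0},{"hand":1,"dx":0,"dy":0,"dz":63,"yaw":0},{"hand":1,"dx":0,"dy":0,"dz":70,"yaw":0},{"hand":1,"dx":0,"dy":0,"dz":77,"yaw":0},{"hand":1,"dx":0,"dy":0,"dz":84,"yaw":0}]'
python3 -m crank '[{"hand":1,"dx":0,"dy":0,"dz":7,"yaw":0},{"hand":1,"dx":0,"dy":0,"dz":14,"yaw":0},{"hand":1,"dx":0,"dy":0,"dz":21,"yaw":0},{"hand":1,"dx":0,"dy":0,"dz":28,"yaw":0},{"hand":1,"dx":0,"dy":0,"dz":35,"yaw":0},{"hand":1,"dx":0,"dy":0,"dz":42,"yaw":0},{"hand":1,"dx":0,"dy":0,"dz":49,"yaw":0},{"hand":1,"dx":0,"dy":0,"dz":56,"yaw":0},{"hand":1,"dx":0,"dy":0,"dz":63,"yaw":0},{"hand":1,"dx":0,"dy":0,"dz":69,"yaw":0},{"hand":1,"dx":0,"dy":0,"dz":75,"yaw":0},{"hand":1,"dx":0,"dy":0,"dz":80,"yaw":0}]'
python3 - <<'E'
from lib import *
s=grab('side','side27')
crop(s,80,100,320,280,3,'d4')
t=grab('top','top27')
crop(t,140,110,380,220,3.3,'d2')
go([.62,.106,.093],-.025)
print(bot.observe()['qpos'].round(2))
E
```

```text
clock: 31.52
position: [0.616, -0.074, 0.0953]
tool_rot: [-1.571, -0.0, -0.022]
force: [1.1, -2.1, 0.5]
grip_width: 0.0002
clock: 32.52
position: [0.6176, 0.006, 0.0953]
tool_rot: [-1.571, 0.0, -0.022]
force: [1.5, -1.8, 0.8]
grip_width: -0.0001
dx 0.4 dy 2.3 dz 99.4 yaw 0.004 | cur [0.6175 0.0066 0.0953] [-1.57   0.    -0.021]
[ 0.15  0.7  -0.39  1.71  0.34  0.8  -0.41]
```

View pics/d4.png

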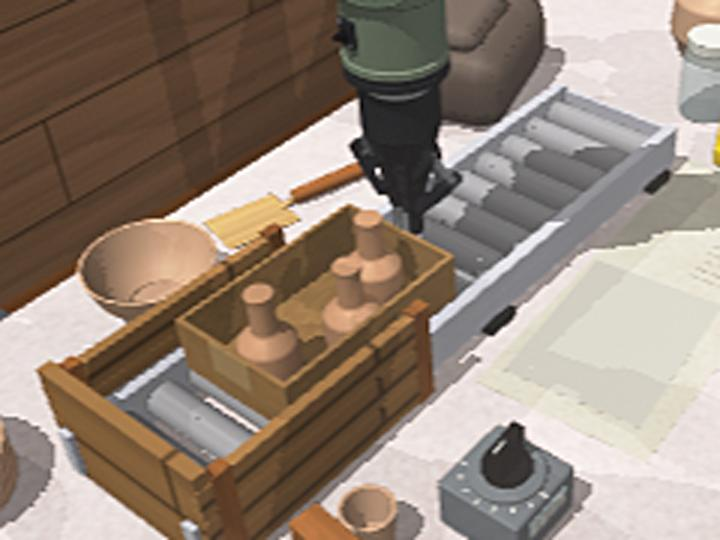

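View pics/d2.png

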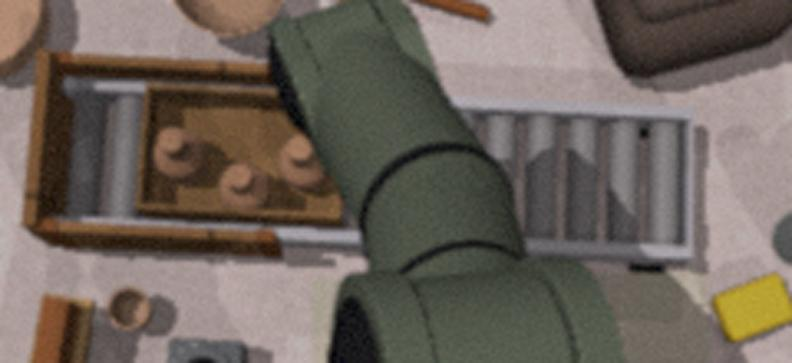

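```bash
python3 -m crank '[{"hand":1,"dx":0,"dy":0,"dz":5,"yaw":0},{"hand":1,"dx":0,"dy":0,"dz":11,"yaw":0},{"hand":1,"dx":0,"dy":0,"dz":17,"yaw":0},{"hand":1,"dx":0,"dy":0,"dz":23,"yaw":0},{"hand":1,"dx":0,"dy":0,"dz":29,"yaw":0},{"hand":1,"dx":0,"dy":0,"dz":35,"yaw":0},{"hand":1,"dx":0,"dy":0,"dz":41,"yaw":0},{"hand":1,"dx":0,"dy":0,"dz":47,"yaw":0},{"hand":1,"dx":0,"dy":0,"dz":53,"yaw":0},{"hand":1,"dx":0,"dy":0,"dz":59,"yaw":0},{"hand":1,"dx":0,"dy":0,"dz":64,"yaw":0},{"hand":1,"dx":0,"dy":0,"dz":68,"yaw":0}]'
python3 -m crank '[{"hand":1,"dx":0,"dy":0,"dz":3,"yaw":0},{"hand":1,"dx":0,"dy":0,"dz":6,"yaw":0},{"hand":1,"dx":0,"dy":0,"dz":9,"yaw":0},{"hand":1,"dx":0,"dy":0,"dz":12,"yaw":0},{"hand":1,"dx":0,"dy":0,"dz":14,"yaw":0},{"hand":1,"dx":0,"dy":0,"dz":16,"yaw":0},{"hand":1,"dx":0,"dy":0,"dz":18,"yaw":0},{"hand":1,"dx":0,"dy":0,"dz":20,"yaw":0}]'
python3 - <<'E'
from lib import *
s=grab('side','side28')
crop(s,80,150,260,300,4,'d4')
t=grab('top','top28')
crop(t,140,110,300,220,5,'d2')
go([.62,.106,.093],-.025)
E
```

```text
clock: 33.62
position: [0.6192, 0.0741, 0.0953]
tool_rot: [-1.571, -0.0, -0.022]
force: [0.1, -1.4, -1.5]
grip_width: 0.0001
clock: 34.28
position: [0.6197, 0.0933, 0.0953]
tool_rot: [-1.571, -0.0, -0.022]
force: [0.3, -1.5, -0.0]
grip_width: -0.0001
dx 0.1 dy 2.3 dz 12.2 yaw 0.003 | cur [0.6196 0.0938 0.0953] [-1.57  -0.    -0.022]
```

View pics/d4.png

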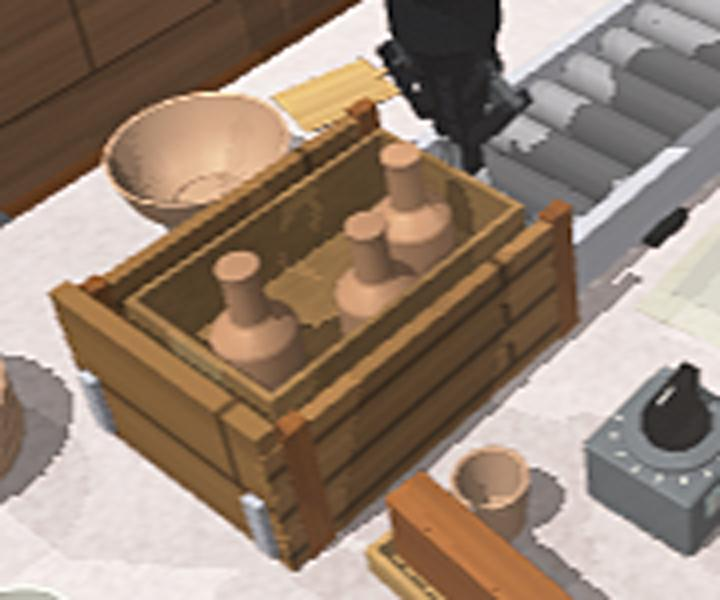

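View pics/d2.png

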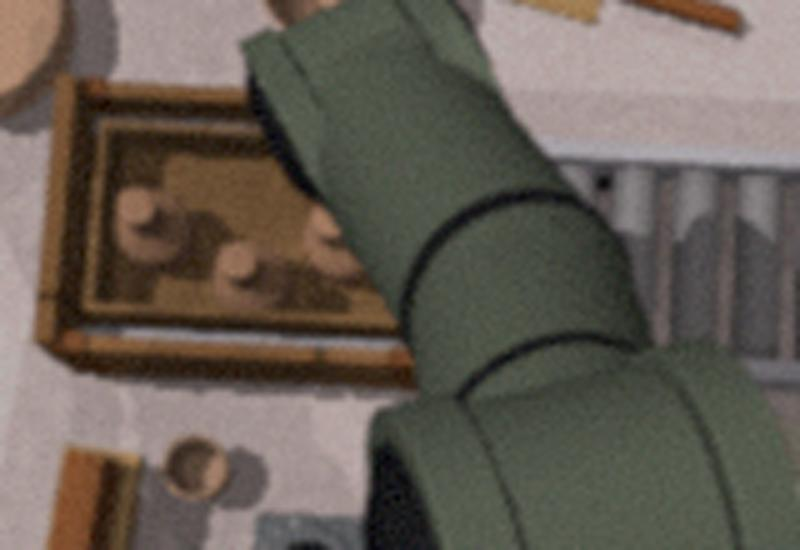

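Still a small gap. Push the last part slowly.

```bash
python3 -m crank '[{"hand":1,"dx":0,"dy":0,"dz":2,"yaw":0},{"hand":1,"dx":0,"dy":0,"dz":4,"yaw":0},{"hand":1,"dx":0,"dy":0,"dz":6,"yaw":0},{"hand":1,"dx":0,"dy":0,"dz":8,"yaw":0},{"hand":1,"dx":0,"dy":0,"dz":9,"yaw":0},{"hand":1,"dx":0,"dy":0,"dz":10,"yaw":0}]'
python3 -m crank '[{"hand":1,"dx":0,"dy":0,"dz":1,"yaw":0},{"hand":1,"dx":0,"dy":0,"dz":2,"yaw":0},{"hand":1,"dx":0,"dy":0,"dz":3,"yaw":0}]'
```

```text
clock: 34.88
position: [0.6199, 0.1034, 0.0953]
tool_rot: [-1.571, -0.0, -0.022]
force: [0.2, -0.9, 0.4]
grip_width: 0.0001
clock: 35.13
position: [0.6199, 0.1063, 0.0953]
tool_rot: [-1.571, 0.0, -0.022]
force: [0.5, -1.7, 0.6]
grip_width: -0.0003
```

```bash
python3 -m crank '[{"hand":1,"dx":0,"dy":0,"dz":1,"yaw":0},{"hand":1,"dx":0,"dy":0,"dz":2,"yaw":0},{"hand":1,"dx":0,"dy":0,"dz":3,"yaw":0}]'
python3 -m crank '[{"hand":1,"dx":0,"dy":0,"dz":1,"yaw":0},{"hand":1,"dx":0,"dy":0,"dz":2,"yaw":0},{"hand":1,"dx":0,"dy":0,"dz":2,"yaw":0}]'
```

```text
clock: 35.38
position: [0.62, 0.1093, 0.0953]
tool_rot: [-1.571, -0.0, -0.022]
force: [0.0, -0.8, 0.1]
grip_width: 0.0003
clock: 35.63
position: [0.6201, 0.1103, 0.0953]
tool_rot: [-1.572, 0.0, -0.023]
force: [0.6, -6.0, 2.0]
grip_width: 0.0001
```

```bash
python3 -m crank '[{"hand":1,"dx":0,"dy":0,"dz":0.5,"yaw":0},{"hand":1,"dx":0,"dy":0,"dz":1,"yaw":0},{"hand":1,"dx":0,"dy":0,"dz":1,"yaw":0}]'
python3 - <<'E'
from lib import *
s=grab('side','side29')
crop(s,80,190,180,280,7,'d4')
t=grab('top','top29')
crop(t,140,110,240,200,7,'d2')
E
```

```text
clock: 35.88
position: [0.62, 0.1104, 0.0953]
tool_rot: [-1.573, 0.0, -0.023]
force: [-1.2, -10.3, 3.1]
grip_width: -0.0001
```

View pics/d4.png

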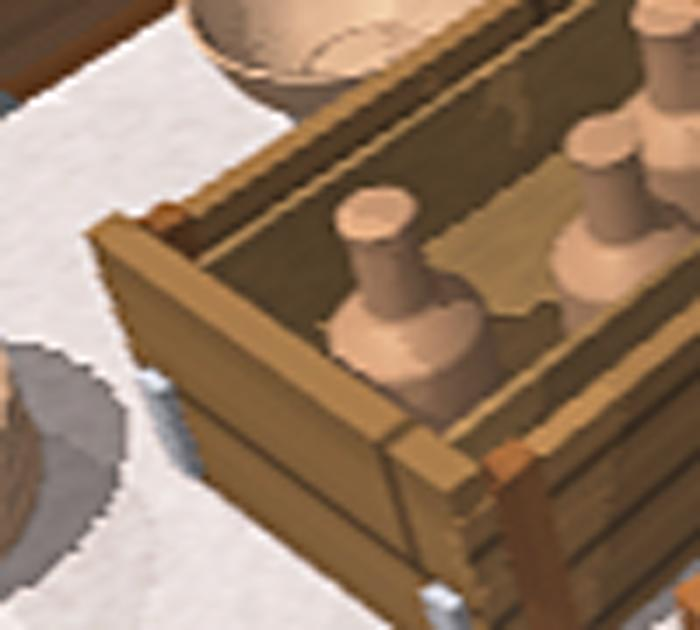

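View pics/d2.png

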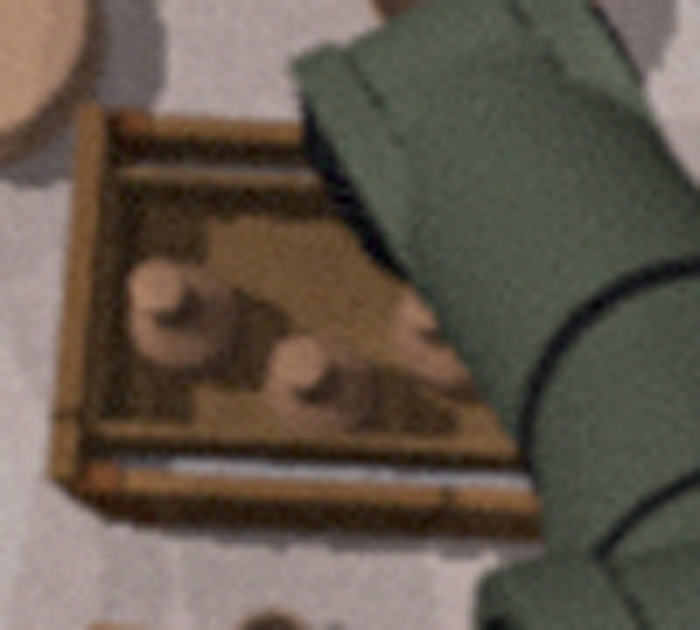

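```bash
python3 -m crank '[{"hand":1,"dx":0,"dy":0,"dz":-1,"yaw":0},{"hand":1,"dx":0,"dy":0,"dz":-2,"yaw":0},{"hand":1,"dx":0,"dy":0,"dz":-4,"yaw":0},{"hand":1,"dx":0,"dy":0,"dz":-10,"yaw":0},{"hand":1,"dx":0,"dy":0,"dz":-20,"yaw":0},{"hand":1,"dx":0,"dy":-20,"dz":-25,"yaw":0},{"hand":1,"dx":0,"dy":-60,"dz":-25,"yaw":0},{"hand":1,"dx":0,"dy":-100,"dz":-25,"yaw":0},{"hand":1,"dx":0,"dy":-130,"dz":-25,"yaw":0},{"hand":1,"dx":0,"dy":-145,"dz":-25,"yaw":0}]'
python3 - <<'E'
from lib import *
s=grab('side','side30')
crop(s,215,210,285,295,9,'k1')
crop(s,80,130,280,300,4,'d4')
t=grab('top','top30')
crop(t,180,200,230,250,12,'k2')
print(bot.observe()['qpos'].round(2))
go([.376,.16,.2])
E
```

```text
clock: 36.82
position: [0.6205, 0.0866, 0.2446]
tool_rot: [-1.57, -0.004, -0.023]
force: [0.6, -0.2, -0.7]
grip_width: 0.0
[ 0.06  0.54 -0.44  1.57  0.25  1.08 -0.46]
dx -246.3 dy 43.4 dz 67.8 yaw 0.000 | cur [0.6207 0.0866 0.2434] [-1.57  -0.005 -0.023]
```

View pics/k1.png

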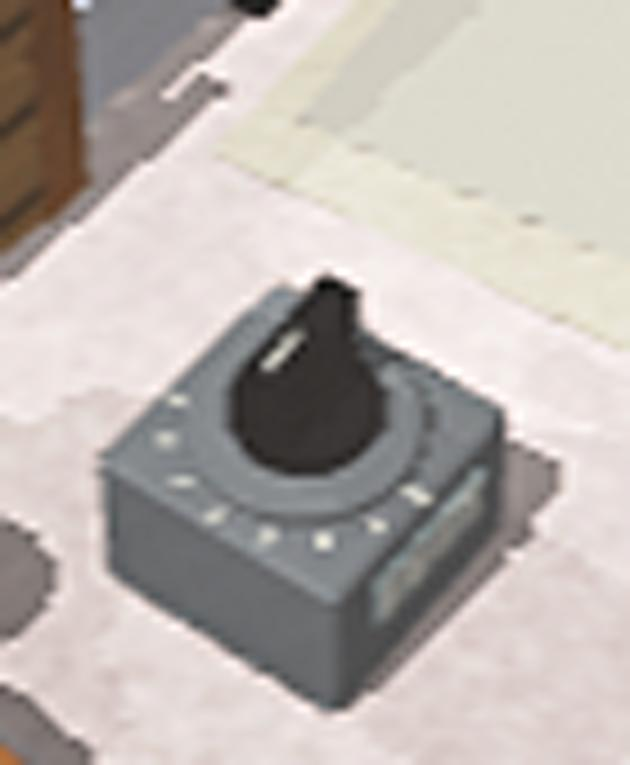

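View pics/k2.png

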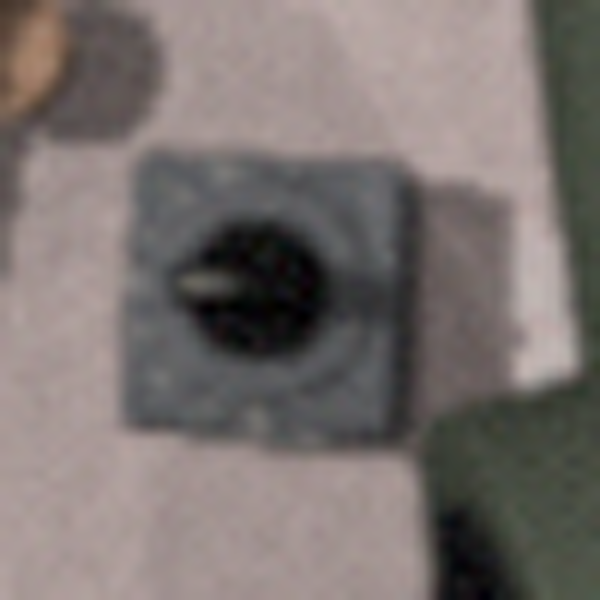

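View pics/d4.png

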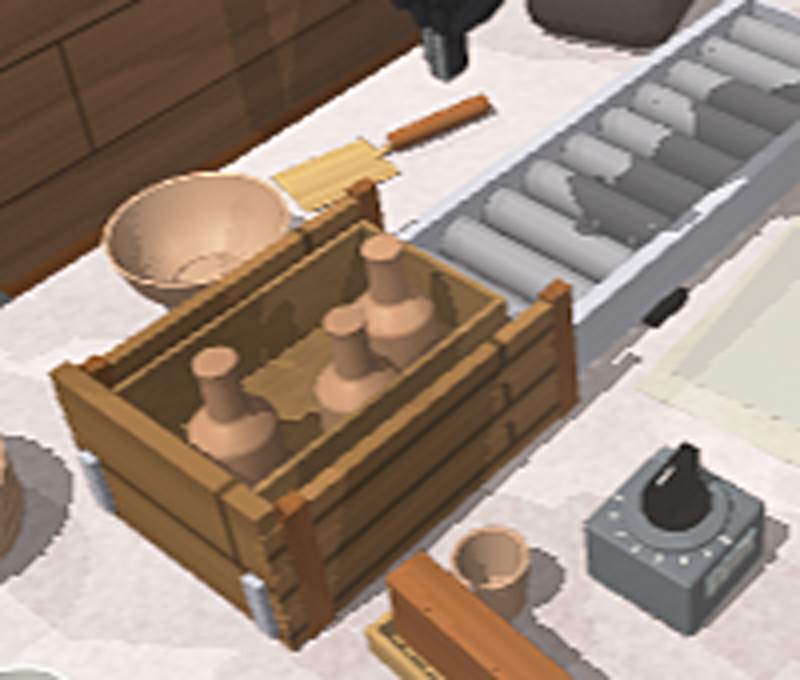

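```bash
python3 - <<'E'
from lib import *
m=lambda p,x0,y0,s:(x0+(p[0]+.5)/s-.5, y0+(p[1]+.5)/s-.5)
k1=lambda *p:m(p,215,210,9);k2=lambda *p:m(p,180,200,12)
S=[(102,462),(338,605),(503,410),(290,285)]
P=np.array([plane('side',k1(*p),.055)[:2] for p in S]);print('side box',P.round(4),P.mean(0).round(4))
T=[(135,155),(405,160),(395,440),(128,428)]
Q=np.array([plane('top',k2(*p),.055)[:2] for p in T]);print('top box',Q.round(4),Q.mean(0).round(4))
for nm,pl in(('side',[k1(268,368),k1(300,335)]),('top',[k2(178,283),k2(235,288)])):
    a=[plane(nm,p,.099)[:2] for p in pl];v=a[0]-a[1];print(nm,np.round(a,4),np.arctan2(v[1],v[0]))
print('zero mark',plane('side',k1(415,495),.056))
print('knob tail top side',plane('side',k1(330,280),.099), plane('side',k1(355,290),.099))
# knob dark blob in top
t=cv2.imread('pics/top30.png')[210:240,185:222]; d=(t.max(2)<45).astype(np.uint8); M=cv2.moments(d,True); c=(185+M['m10']/M['m00'],210+M['m01']/M['m00']);print(c,plane('top',c,.085))
# carton vs end board in side29/30
E
python3 - <<'E'
import sys; sys.path.insert(0,'.')
from lib import *
import os; os.chdir('.')
a=cv2.imread('pics/side29.png');b=cv2.imread('pics/side30.png')
A=cv2.resize(a[215:265,95:165],None,fx=8,fy=8,interpolation=cv2.INTER_CUBIC);B=cv2.resize(b[215:265,95:165],None,fx=8,fy=8,interpolation=cv2.INTER_CUBIC)
cv2.imwrite('pics/cmp.png',cv2.resize(np.vstack([A,B]),None,fx=.74,fy=.74))
E
```

```text
side box [[0.4186 0.2098]
 [0.3376 0.2106]
 [0.3393 0.1294]
 [0.4156 0.1267]] [0.3778 0.1691]
top box [[0.4181 0.2082]
 [0.4185 0.1261]
 [0.3337 0.1257]
 [0.3354 0.2063]] [0.3764 0.1665]
side [[0.3786 0.1858]
 [0.3786 0.1715]] 1.569219984177993
top [[0.3765 0.1864]
 [0.3754 0.1696]] 1.5064208472360658
zero mark [0.34166313 0.16913562 0.056     ]
knob tail top side [0.38371581 0.15066735 0.099     ] [0.376039   0.14962255 0.099     ]
(201.90526315789475, 223.98947368421054) [0.37497058 0.16170403 0.085     ]
```

View pics/cmp.png

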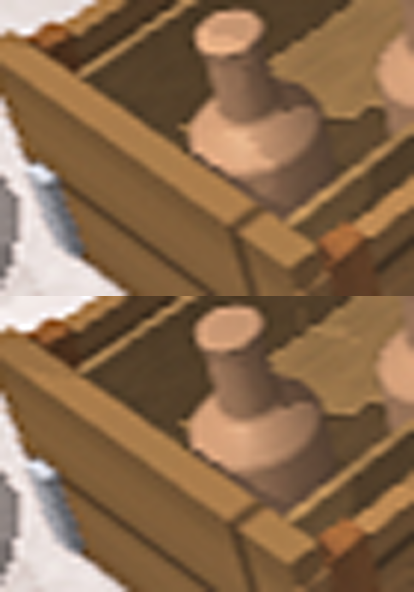

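```bash
python3 - <<'E'
from lib import *
go([.377,.1675,.2],-.02)
E
python3 -m crank '[{"hand":0.9,"dx":-20,"dy":0,"dz":6,"yaw":0},{"hand":0.8,"dx":-50,"dy":0,"dz":15,"yaw":0},{"hand":0.6,"dx":-85,"dy":0,"dz":26,"yaw":0},{"hand":0.5,"dx":-120,"dy":0,"dz":37,"yaw":0},{"hand":0.4,"dx":-155,"dy":0,"dz":47,"yaw":0},{"hand":0.4,"dx":-190,"dy":0,"dz":58,"yaw":0},{"hand":0.4,"dx":-220,"dy":0,"dz":68,"yaw":0},{"hand":0.4,"dx":-240,"dy":10,"dz":74,"yaw":0},{"hand":0.4,"dx":-245,"dy":30,"dz":75,"yaw":0},{"hand":0.4,"dx":-245,"dy":40,"dz":75,"yaw":0},{"hand":0.4,"dx":-245,"dy":40,"dz":75,"yaw":0}]'
python3 - <<'E'
from lib import *
go([.377,.1675,.075],-.02)
print(bot.observe()['qpos'].round(2))
s=grab('side','side31')
crop(s,205,170,295,295,5,'k1')
E
```

```text
dx -245.5 dy 43.4 dz 75.3 yaw -0.003 | cur [0.6207 0.0866 0.2434] [-1.57  -0.005 -0.023]
clock: 37.83
position: [0.3749, 0.1666, 0.1984]
tool_rot: [-1.572, 0.003, -0.022]
force: [-1.1, -0.6, 0.5]
grip_width: 0.0512
dx 2.1 dy 123.4 dz 0.9 yaw -0.002 | cur [0.3749 0.1666 0.1984] [-1.572  0.003 -0.022]
[-0.1   0.27 -0.55  2.14  0.2   0.78 -0.79]
```

View pics/k1.png

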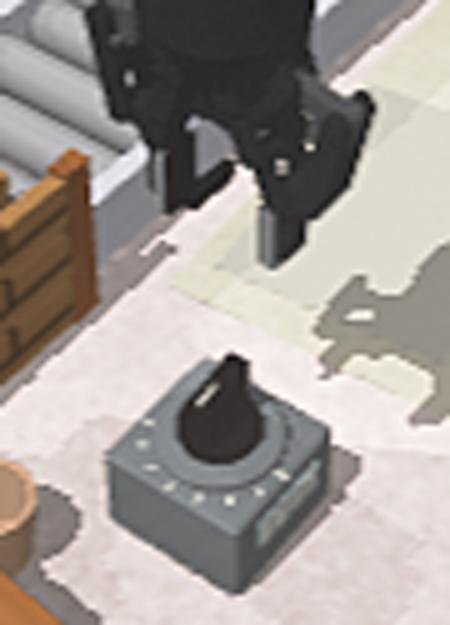

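```bash
python3 -m crank '[{"hand":0.4,"dx":1,"dy":20,"dz":1,"yaw":0},{"hand":0.4,"dx":1,"dy":50,"dz":1,"yaw":0},{"hand":0.4,"dx":1,"dy":80,"dz":1,"yaw":0},{"hand":0.4,"dx":1,"dy":95,"dz":1,"yaw":0},{"hand":0.4,"dx":1,"dy":100,"dz":1,"yaw":0},{"hand":0.4,"dx":1,"dy":100,"dz":1,"yaw":0}]'
python3 - <<'E'
from lib import *
go([.377,.1675,.077],-.02)
print(bot.observe()['qpos'].round(2))
s=grab('side','side32')
crop(s,205,170,295,295,5,'k1')
E
```

```text
clock: 38.38
position: [0.3771, 0.1684, 0.0998]
tool_rot: [-1.571, 0.002, -0.022]
force: [0.2, -0.1, 0.3]
grip_width: 0.0515
dx -0.1 dy 22.8 dz -0.9 yaw -0.002 | cur [0.3771 0.1684 0.0998] [-1.571  0.002 -0.022]
[-0.2   0.45 -0.45  2.23  0.38  0.54 -0.97]
```

View pics/k1.png

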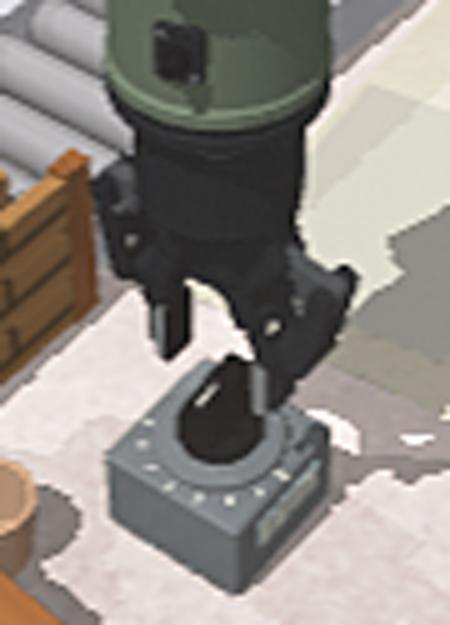

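```bash
python3 -m crank '[{"hand":0.4,"dx":0,"dy":8,"dz":-1,"yaw":0},{"hand":0.4,"dx":0,"dy":16,"dz":-1,"yaw":0},{"hand":0.4,"dx":0,"dy":20,"dz":-1,"yaw":0},{"hand":0.4,"dx":0,"dy":20,"dz":-1,"yaw":0},{"hand":0.5,"dx":0,"dy":20,"dz":-1,"yaw":0},{"hand":0.6,"dx":0,"dy":20,"dz":-1,"yaw":0},{"hand":0.7,"dx":0,"dy":20,"dz":-1,"yaw":0},{"hand":0.8,"dx":0,"dy":20,"dz":-1,"yaw":0},{"hand":1,"dx":0,"dy":20,"dz":-1,"yaw":0},{"hand":1,"dx":0,"dy":20,"dz":-1,"yaw":0},{"hand":1,"dx":0,"dy":20,"dz":-1,"yaw":0}]' 20
python3 - <<'E'
from lib import *
go([.377,.1675,.077],-.02)
o=bot.observe();print(o['qpos'].round(2),o['force'].round(1),o['moment'].round(2))
s=grab('side','side33')
crop(s,205,170,295,295,5,'k1')
E
```

```text
clock: 39.35
position: [0.3789, 0.1674, 0.0808]
tool_rot: [-1.57, -0.003, -0.023]
force: [10.3, -4.5, 1.0]
grip_width: 0.0136
dx -1.9 dy 3.8 dz 0.0 yaw -0.003 | cur [0.3789 0.1674 0.0808] [-1.57  -0.003 -0.023]
[-0.23  0.49 -0.42  2.24  0.42  0.48 -1.  ] [10.3 -4.5  1. ] [-0.96 -2.19 -0.01]
```

View pics/k1.png

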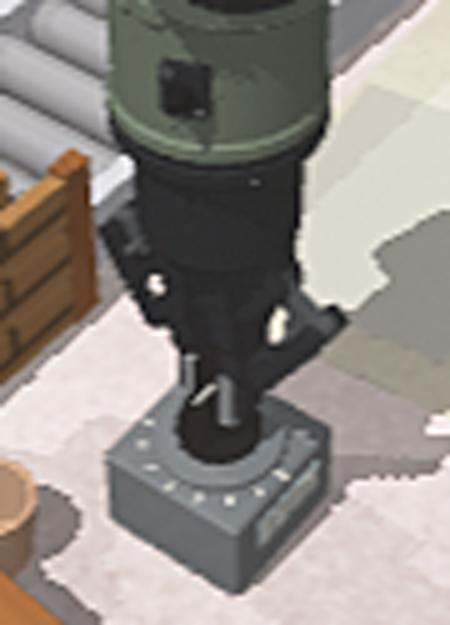

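```bash
python3 -m crank '[{"hand":1,"dx":1,"dy":0,"dz":-0.5,"yaw":0},{"hand":1,"dx":2,"dy":0,"dz":-1,"yaw":0},{"hand":1,"dx":2,"dy":0,"dz":-1,"yaw":0}]'
python3 -m crank '[{"hand":1,"dx":0,"dy":0,"dz":0,"yaw":-0.05},{"hand":1,"dx":0,"dy":0,"dz":0,"yaw":-0.1},{"hand":1,"dx":0,"dy":0,"dz":0,"yaw":-0.15},{"hand":1,"dx":0,"dy":0,"dz":0,"yaw":-0.2}]'
python3 - <<'E'
from lib import *
o=bot.observe();print(o['qpos'].round(2),o['force'].round(1),o['moment'].round(2))
E
```

```text
clock: 39.65
position: [0.3793, 0.1672, 0.0807]
tool_rot: [-1.57, -0.0, -0.022]
force: [-3.2, 3.0, 11.0]
grip_width: 0.0134
clock: 39.98
position: [0.3793, 0.1672, 0.0807]
tool_rot: [-1.57, -0.001, 0.181]
force: [-1.8, 1.9, 7.5]
grip_width: 0.0135
[-0.18  0.5  -0.47  2.24  0.47  0.5  -0.84] [-1.8  1.9  7.5] [ 0.63  0.53 -0.02]
```

```bash
python3 -m crank '[{"hand":1,"dx":0,"dy":-0.5,"dz":0,"yaw":-0.08},{"hand":1,"dx":0,"dy":-0.5,"dz":0,"yaw":-0.16},{"hand":1,"dx":0,"dy":-0.5,"dz":0,"yaw":-0.24},{"hand":1,"dx":0,"dy":-0.5,"dz":0,"yaw":-0.32},{"hand":1,"dx":0,"dy":-0.5,"dz":0,"yaw":-0.4},{"hand":1,"dx":0,"dy":-0.5,"dz":0,"yaw":-0.48},{"hand":1,"dx":0,"dy":-0.5,"dz":0,"yaw":-0.56},{"hand":1,"dx":0,"dy":-0.5,"dz":0,"yaw":-0.64}]'
python3 - <<'E'
from lib import *
o=bot.observe();print(o['qpos'].round(2),o['force'].round(1),o['moment'].round(2))
s=grab('side','side34')
crop(s,205,170,295,295,5,'k1')
E
```

```text
clock: 40.65
position: [0.3796, 0.1674, 0.0809]
tool_rot: [-1.57, -0.002, 0.822]
force: [4.2, 5.8, -10.6]
grip_width: 0.0135
[-0.05  0.53 -0.64  2.23  0.61  0.55 -0.33] [  4.2   5.8 -10.6] [ 1.09 -0.84 -0.04]
```

View pics/k1.png

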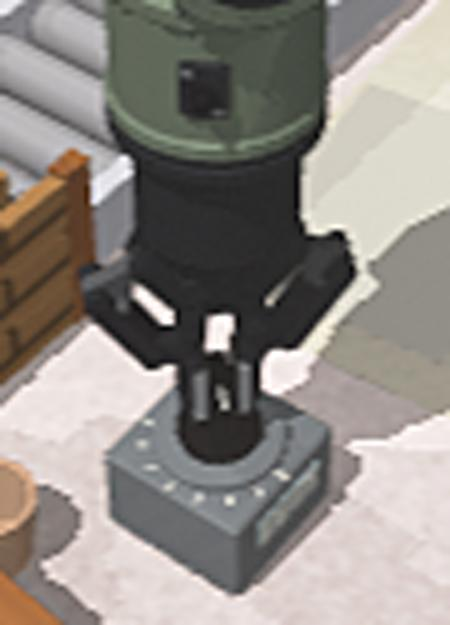

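```bash
python3 -m crank '[{"hand":1,"dx":0,"dy":0.5,"dz":0,"yaw":-0.08},{"hand":1,"dx":0,"dy":0.5,"dz":0,"yaw":-0.16},{"hand":1,"dx":0,"dy":0.5,"dz":0,"yaw":-0.24},{"hand":1,"dx":0,"dy":0.5,"dz":0,"yaw":-0.32},{"hand":1,"dx":0,"dy":0.5,"dz":0,"yaw":-0.4},{"hand":1,"dx":0,"dy":0.5,"dz":0,"yaw":-0.48},{"hand":1,"dx":0,"dy":0.5,"dz":0,"yaw":-0.56},{"hand":1,"dx":0,"dy":0.5,"dz":0,"yaw":-0.62}]'
python3 - <<'E'
from lib import *
o=bot.observe();print(o['qpos'].round(2),o['force'].round(1),o['moment'].round(2))
E
```

```text
clock: 41.37
position: [0.3799, 0.1677, 0.0808]
tool_rot: [-1.572, -0.002, 1.443]
force: [2.4, 5.6, 2.9]
grip_width: 0.0133
[ 0.06  0.57 -0.79  2.22  0.73  0.62  0.17] [2.4 5.6 2.9] [ 1.12 -0.35 -0.02]
```

```bash
for i in 1 2; do python3 -m crank '[{"hand":1,"dx":0,"dy":0,"dz":0,"yaw":-0.025},{"hand":1,"dx":0,"dy":0,"dz":0,"yaw":-0.05},{"hand":1,"dx":0,"dy":0,"dz":0,"yaw":-0.05}]' | grep -E 'rot|force'
python3 -c "
from workcell import bot
print(bot.observe()['moment'].round(3))"; done
```

```text
tool_rot: [-1.572, -0.002, 1.49]
force: [1.9, 4.4, 3.9]
[ 1.114 -0.327  0.011]
tool_rot: [-1.572, -0.002, 1.54]
force: [2.2, 6.3, 4.4]
[ 1.098 -0.409  0.025]
```

```bash
python3 -m crank '[{"hand":1,"dx":0,"dy":0,"dz":0,"yaw":-0.015},{"hand":1,"dx":0,"dy":0,"dz":0,"yaw":-0.03},{"hand":1,"dx":0,"dy":0,"dz":0,"yaw":-0.03}]' | grep -E 'rot|force'
python3 - <<'E'
from lib import *
o=bot.observe();print(o['force'].round(1),o['moment'].round(3))
s=grab('side','side35')
crop(s,205,170,295,295,5,'k1')
E
```

```text
tool_rot: [-1.572, -0.002, 1.569]
force: [1.9, 5.6, 1.9]
[1.9 5.6 1.9] [ 1.154 -0.428 -0.282]
```

View pics/k1.png

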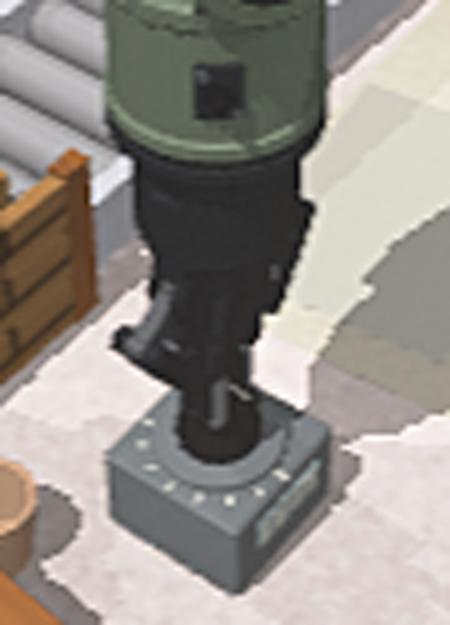

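```bash
python3 -m crank '[{"hand":1,"dx":0,"dy":0,"dz":0,"yaw":-0.015},{"hand":1,"dx":0,"dy":0,"dz":0,"yaw":-0.03},{"hand":1,"dx":0,"dy":0,"dz":0,"yaw":-0.03}]' | grep -E 'rot|force'
python3 -c "
from workcell import bot
print(bot.observe()['moment'].round(3))"
```

```text
tool_rot: [-1.572, -0.002, 1.598]
force: [1.5, 6.7, 2.4]
[ 1.265 -0.439 -0.901]
```

```bash
python3 -m crank '[{"hand":0.7,"dx":0,"dy":0,"dz":0,"yaw":0},{"hand":0.6,"dx":0,"dy":0,"dz":0,"yaw":0},{"hand":0.5,"dx":0,"dy":0,"dz":0,"yaw":0},{"hand":0.4,"dx":0,"dy":0,"dz":0,"yaw":0},{"hand":0.4,"dx":0,"dy":-15,"dz":0,"yaw":0},{"hand":0.4,"dx":0,"dy":-40,"dz":0,"yaw":0},{"hand":0.4,"dx":0,"dy":-75,"dz":0,"yaw":0},{"hand":0.4,"dx":0,"dy":-110,"dz":0,"yaw":0},{"hand":0.4,"dx":0,"dy":-140,"dz":0,"yaw":0},{"hand":0.4,"dx":0,"dy":-150,"dz":0,"yaw":0}]'
python3 - <<'E'
from lib import *
s=grab('side','side36')
crop(s,215,210,285,295,9,'k1')
go([.45,-.15,.25],1.57)
E
```

```text
clock: 43.25
position: [0.3799, 0.1673, 0.2336]
tool_rot: [-1.574, -0.001, 1.598]
force: [-0.2, 0.7, -0.7]
grip_width: 0.0514
dx -318.8 dy -16.5 dz -61.3 yaw 0.027 | cur [0.3802 0.167  0.2335] [-1.575 -0.     1.597]
```

View pics/k1.png

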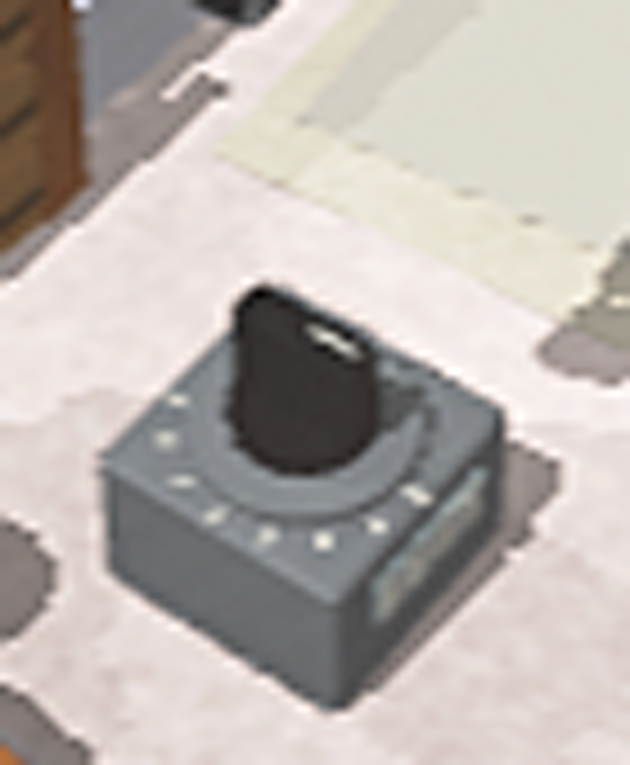

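```bash
python3 -m crank '[{"hand":0.4,"dx":-20,"dy":0,"dz":-4,"yaw":0},{"hand":0.4,"dx":-50,"dy":-5,"dz":-10,"yaw":0},{"hand":0.4,"dx":-85,"dy":-10,"dz":-17,"yaw":0},{"hand":0.4,"dx":-120,"dy":-15,"dz":-24,"yaw":0},{"hand":0.4,"dx":-155,"dy":-15,"dz":-30,"yaw":0},{"hand":0.4,"dx":-190,"dy":-15,"dz":-37,"yaw":0},{"hand":0.4,"dx":-225,"dy":-15,"dz":-44,"yaw":0},{"hand":0.4,"dx":-255,"dy":-15,"dz":-50,"yaw":0},{"hand":0.4,"dx":-280,"dy":-15,"dz":-55,"yaw":0},{"hand":0.4,"dx":-300,"dy":-15,"dz":-60,"yaw":0},{"hand":0.4,"dx":-310,"dy":-15,"dz":-61,"yaw":0},{"hand":0.4,"dx":-310,"dy":-15,"dz":-61,"yaw":0}]'
python3 - <<'E'
from lib import *
m=lambda p,x0,y0,s:(x0+(p[0]+.5)/s-.5, y0+(p[1]+.5)/s-.5)
k1=lambda *p:m(p,215,210,9)
a=[plane('side',k1(*p),.099)[:2] for p in[(310,327),(357,356)]];v=a[1]-a[0];print(np.round(a,4),np.arctan2(v[1],v[0]))
a=[plane('side',k1(*p),.055)[:2] for p in[(102,462),(338,605)]];v=a[1]-a[0];print(np.arctan2(v[1],v[0]))
a=[plane('side',k1(*p),.099)[:2] for p in[(265,290),(375,350)]];v=a[1]-a[0];print('bar edge',np.arctan2(v[1],v[0]))
s=grab('side','side37');t=grab('top','top37')
crop(t,130,110,290,270,4.2,'f1');crop(s,80,130,280,350,2.7,'f2')
P=[(0,0)]
E
```

```text
clock: 44.3
position: [0.4482, -0.1434, 0.2443]
tool_rot: [-1.569, -0.001, 1.595]
force: [0.0, -0.2, -1.0]
grip_width: 0.0512
[[0.3781 0.1676]
 [0.3618 0.1685]] 3.0869763758760502
3.1323279260978647
bar edge -3.1388052770916297
```

View pics/f1.png

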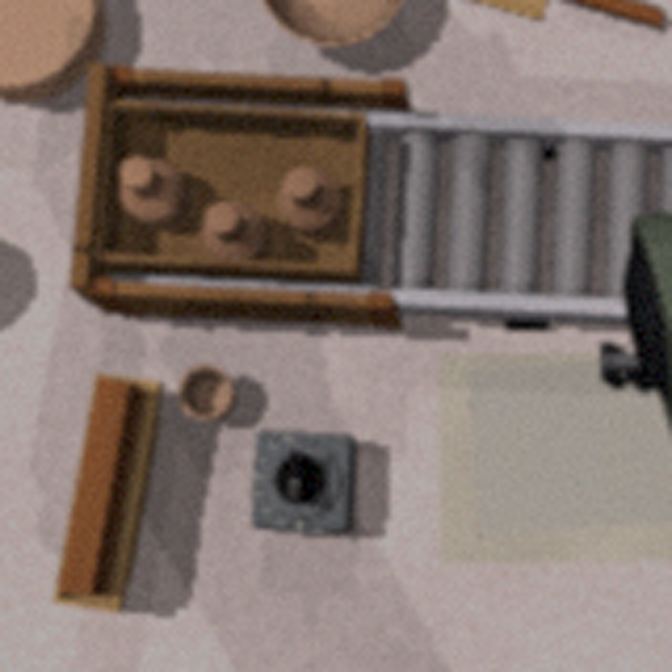

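View pics/f2.png

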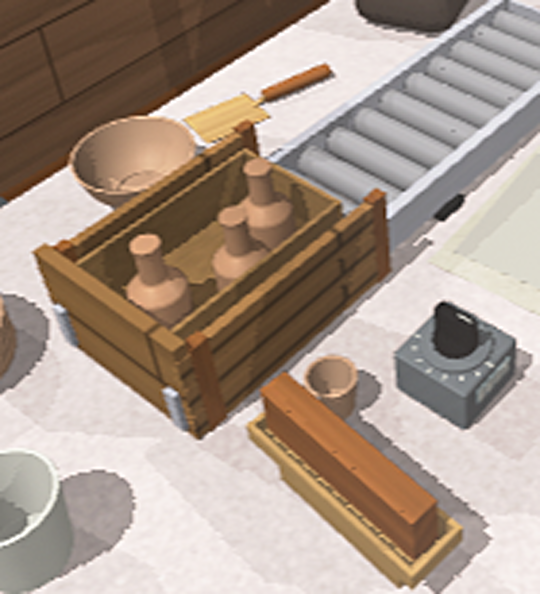

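Run:
```python
from lib import *
m=lambda p,x0,y0,s:(x0+(p[0]+.5)/s-.5, y0+(p[1]+.5)/s-.5)
f1=lambda *p:m(p,130,110,4.2);f2=lambda *p:m(p,80,130,2.7)
print(tri(f1(57,598),f2(412,527)),tri(f1(95,597),f2(437,490)),tri(f1(98,377),f2(262,397)))
R=[plane('top',f1(*p),.11) for p in[(367,113),(360,280)]];F=[plane('top',f1(*p),.125) for p in[(105,68),(93,285)]]
print(np.round(R,4),np.round(F,4)); print(bot.observe()['clock'])
```

```text
(array([0.27516617, 0.35814414, 0.10777267]), np.float64(0.0066105868131580755)) (array([0.27672376, 0.32568617, 0.11289928]), np.float64(0.006581697856609826)) (array([0.45654099, 0.33664384, 0.09842711]), np.float64(0.0019162956732319695))
[[0.6909 0.1178 0.11  ]
 [0.5441 0.1181 0.11  ]] [[0.7201 0.3412 0.125 ]
 [0.5313 0.3392 0.125 ]]
44.4
```

```bash
python3 -c "
from workcell import bot
print(bot.job_done())"
```

```text
the job is handed in; nothing more can be done
None
```

The job is handed in at about 44 s on the robot's clock. `job_done` reports no verdict, so the result rests on my own checks.

- **Vases:** Three vases were on the newspaper. I stood all three upright in the carton while the stop bar still lay across the track. The middle one had shifted to one side inside the carton by the time I looked after placing the bar. It still stands upright, so I left it.
- **Stop bar:** It lies in its rest. Its top corners measured 98, 108 and 113 mm from two views, averaging 106 mm, which is what the bar should read lying on the trough floor. That scatter is large, so the force contact when I set it down is the firmer sign.
- **Carton:** It is home against the end board. It stopped moving as the push rose from 1 N to 10 N. The final top picture puts its rear face 222 mm from the end board, which equals its length.
- **Knob:** It is at its zero stop. The turning moment rose from about 0.03 to 0.9 N m as it met the stop. The pictures show the pointer at the zero mark; the bar's edge lies along the counter within 0.02 rad, while the short pointer line read 0.05 rad off.
- **Other things:** I handled none of the other things, and the cup is still where it was. The arm was clear of everything when I handed in. No final picture checked the sponge, jar or pot.

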